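Load the cell into the bar scale

ROBOT

A 6-joint arm with a two-finger parallel gripper is mounted at the origin on the work surface. World frame = base frame: x ahead of the robot, y to its left, z up, the work surface at z = 0. Lengths are in m, angles in rad, forces in N, time in s.
With the tool pointing down it reaches from about 0.3 to 0.95 m from the base axis. Payload 3.1 kg.
Tool frame: the origin (TCP) lies midway between the tips of the shut fingers; the grasp point (between the pads) lies 19 mm behind it; z points along the fingers, y is the direction in which the jaws open and shut (so a half turn about z gives the same grasp; the last joint's range is limited). The gripper opens to 85 mm and grips with 20 to 120 N. Pads are 22 mm wide; open, the fingers measure 114 mm over their backs; the gripper's body (76 mm by 85 mm) begins 54 mm behind the grasp point. The pads swing forward as they close: fully open they stand 13 mm farther back than shut.
Start: joints at [-1.271, 0.308, 1.634, -0, 1.2, -0.07], TCP at [0.226, -0.583, 0.231] pointing down, gripper open.
Joint ranges: [-3.06, 3.06], [-0.79, 1.96], [0.05, 2.63], [-1.19, 4.34], [0.05, 2.64], [-2.94, 2.94]. Speed limits (rad/s): [2.79, 2.79, 3.14, 3.14, 3.14, 3.14].

INTERFACE

Orientations are given as a unit quaternion [w, x, y, z].
In Python, from workcell import robot gives the robot as it stands.
- The arm moves only by the tool move_arm, never from a script. Its argument "plan" is a list of rows, each a list of 7 numbers: the closure, from -1 (fully open) to 1 (shut), so that 0 is half open, then the shift along the tool's x, y, z scaled (see below), then the turn, a rotation vector about the tool's x, y, z scaled (see below). In form: [[claw, x, y, z, ax, ay, az], ...]. A call has 1 to 12 rows; each row shifts and turns the commanded pose from where the row before left it, along the tool's axes as they then stand; what a row does not reach is not made up. The controller multiplies each number of a shift by 0.1 m and each number of a turn by 5 degrees. A row lasts 1/12 s, in which the tool goes at most 41.7 mm and 7.16 degrees, less where a joint would pass 70% of its speed; a pose out of reach is approached as far as the arm can. A call with a number of a shift or a turn outside -1 to 1 is refused whole. A call with a gripper value outside its range is refused whole. The fingers move at their own pace and stop on an object; "squeeze" is the grip in N (left out, the last holds). Time passes only in rows, so rows that do not move let the fingers close. It gives the time, the measured TCP pose, the force and the opening at its end, in the units of the state.
- robot.get_obs(): the state, without advancing time (a new reading comes with each control period).
- robot.camera(name): name is "side" or "top" or "wrist"; returns (picture, depth): 400x640x3 uint8, red, green, blue; 400x640 float32, m along the optical axis (not along the pixel's ray), 0 where there is no reading.
- robot.camera_params(name): a dict with "fx", "fy", "cx", "cy" (pixels), "pose" (4x4, takes a point from camera to world coordinates). Camera axes: x right, y down, z forward; pixel columns grow to the right and rows downward; lengths in m; the calibration is good to about 2 mm. A picture is of the moment at which its call begins: read the wrist's pose just before it. camera_params takes no time and is no camera call; for the wrist camera it gives the pose at the moment of the call.
- robot.hand_in(): hands the job in, once; it reports no verdict.
The state is a dict: "clock": time; "joint_positions": joint angles; "joint_velocities": joint speeds; "effort": joint torques, N m; "tcp_pos": TCP position; "eef_rot": TCP orientation; "contact_force": force on the tool from outside, world axes, zero at the start; "moment": the same for the moment, N m; "finger_gap": finger opening in m.
Only numpy, scipy, OpenCV 4.12 (cv2) and the standard library are available. Lean on these libraries where they do the work, as an engineer would, in place of code of your own. Each camera call takes 0.05 s, during which the arm holds its last target.

TASK

The bar scale lies face down with its battery bay open: take the blue cell out of the charger and load it. Set its flat end against the coil spring with the nub end held up, press the spring back, and roll the nub end down past the retaining lip without forcing it, so that the cell lies fully home in its cradle, held under the lip by the spring. Leave the orange cell and the other things on the counter alone.

Things in the scene. Friction and masses are not known exactly. Their poses are not given: they have to be found in the camera images.
- cell_center (a point): Centre of the blue rechargeable cell to load: cylinder 26 mm in diameter, 65 mm long over all, 92 g, white band near the nub end. Its x axis runs along it from the flat end (face at x = -32.5 mm) to the nub end: shoulder at +30.5 mm, then a 10 mm wide nub to +32.5 mm. At the start it lies level in a charger cradle, axis 30 mm above the counter, nub away from the robot.
- cell_nub (a point): Tip of the blue cell's nub, on its axis, 32.5 mm from its centre.
- other_center (a point): Centre of the orange cell in the other cradle (same size and axes, 90 mm beside the blue one). It belongs to other kit: leave it.
- charger: White two-cradle charger, 125 x 190 mm, fixed. Origin at the centre of its underside; x runs along the cradles, which are at y = +45 and -45 mm; which one holds the blue cell varies. Each has two rails under the cell and a 26 mm high stop at both its ends, so lift a cell straight up. Deck beside the cells: 10 mm above the counter.
- scale: Dark grey bar scale lying face down, fixed: 250 (x) x 216 (y) mm, its underside facing up at 66 mm above the counter, four rubber feet at the corners up to 73 mm. Origin on the counter below the middle of the battery bay, z up. x runs along the bay, from the coil spring (robot side) to the retaining lip (far side).
- bay_well (a point): Middle of the bay recess floor, 20 mm above the counter, axes as the scale's. The recess spans x = -58 to +46 mm, y = -46 to +46 mm. Along its middle stands a cream-white cell holder, 38 mm wide at its end walls, elsewhere narrower than the cell. 33 mm are free for a finger on either side of a seated cell, so fingers can be opened to about 55 mm in there.
- bay_seat (a point): Nominal place of the centre of a cell that is fully home, 47 mm above the counter, axes as the scale's; the cell then lies along x, nub toward +x, on two rails. The holder is screwed down in slotted holes: all of it (spring, rails, lip) stands fast up to 4 mm nearer or farther along x than given here. That offset is not measured; it must be felt.
- bay_lip (a point): Nominal place of the edge of the retaining lip (holder offset not included), 26.5 mm past bay_seat, mid-thickness. A fixed ledge 20 mm wide, 61 to 64 mm above the counter, from the end wall back to this edge. It is 1 mm above a seated cell and covers 4 mm of its shoulder. The nub rests on a plate 6 mm farther. Cheeks 30 mm apart, 46 mm high, flank both ends of the cell.
- bay_coil (a point): Nominal place of the free tip of the coil spring (holder offset not included), 29.5 mm short of bay_seat, at the axis' height. The tip is 10 mm wide; it pushes toward +x. The wall behind it, 16 mm from the free tip, is 61 mm high.
- spring (a joint): How far the spring tip is pushed back, m: 0 free, 0.003 with the cell fully home, coil-bound at 0.012. It yields at 2 N and takes 1 N more per mm. Rolling a cell tilted 20 to 30 degrees (flat end low, on the rails) down to level clear of the lip takes 7 to 8 mm of compression all the way, about 9 to 11 N along the bay; with less, the shoulder lands on the lip.
- flap: Dark grey battery flap of the scale, 115 x 98 x 4 mm, lying on the counter. Not needed. Origin at its underside.
- driver_grip (a point): Handle of a screwdriver, 170 mm long, lying on the counter. Not needed.
- tamper: Coffee tamper with steel foot and dark wooden handle, 58 mm wide, 78 mm tall, on a rubber mat. Not needed. Origin at its underside.
- portafilter: Chromed portafilter with black handle, 200 mm long, 52 mm tall. Not needed. Origin under its basket.
- jug: Steel milk jug, 86 mm wide, 98 mm tall. Not needed. Origin at its underside.
- tub: White cleaning powder tub, 80 mm wide, 155 mm tall. Not needed. Origin at its underside.
- cup: White mug, 72 mm wide, 56 mm tall. Not needed. Origin at its underside.
Things that resemble listed ones, but are neither listed nor needed, are in the scene too. There is more than one size of the part that bears cell_center; the job needs the smallest.

How it is judged:
On the way:
1. with the nub end still raised (cell tilted by more than 6 degrees), the cell's flat end presses the spring back by more than 5 mm, in the bay (value of joint spring above 0.005 m and angle between cell_center's own x axis and vertical below 1.466 rad and horizontal distance between cell_center and scale below 0.03 m), for 0.1 s.
At the end, for the whole second after the job is handed in: The blue cell lies fully home, nub toward the lip: axis 47 +-1.5 mm high, within 2.5 mm of the bay's middle line, level and along the bay within 0.05 rad, nub tip 27 to 38 mm from the bay's middle toward the lip, the spring still pressed 1.5 to 4.5 mm, at rest (z of cell_center in the frame of scale between 0.0455 and 0.0485 m and y of cell_center in the frame of scale between -0.0025 and 0.0025 m and x of cell_nub in the frame of scale between 0.027 and 0.038 m and angle between the x axis of cell_center and the x axis of scale, either way round below 0.05 rad and value of joint spring between 0.0015 and 0.0045 m and linear speed of cell below 0.01 m/s); the robot touches nothing.
It fails at once if the cell is forced into the scale's bay with more than 45 N (contact force between cell and scale above 45 N).
It fails at once if the fingers press on the scale with more than 25 N (contact force between the fingers and scale above 25 N).
It fails at once if the orange cell is moved by more than 15 mm (distance of other_center from where it was at the start of the episode above 0.015 m).
It fails at once if another thing on the counter is moved by more than 30 mm (distance of any of flap, driver_grip, tamper, portafilter, jug, tub, cup from where it was at the start of the episode above 0.03 m).
It also fails if it takes over 72 s, if anything falls off the work surface, if the arm or the gripper's body presses on something with over 40 N, if the wrist force passes 120 N, or if a joint passes its speed limit or range.

## Working session

There is one attempt and no reset: what is moved stays moved. The work goes in short steps, Python scripts to look and compute and a tool call to move; the robot and the scene stay as the last step left them, time stands still between calls to the robot, and variables do not carry over. Pictures are saved under pics/ and viewed, and the job is handed in when it is done.

Besides the shell and the picture viewer there is one more tool, called after "Call:" by a JSON object that holds its "method" and its "body". move_arm: Moves the arm, as the interface text tells. Its arguments: {"type":"object","properties":{"plan":{"type":"array","items":{"type":"array","items":{"type":"number"}}},"squeeze":{"type":"number"}},"required":["plan"]}

```bash
ls; mkdir -p pics; python3 - <<'E'
from workcell import robot
import cv2, numpy as np
o=robot.get_obs(); print({k:np.round(v,3) for k,v in o.items()})
for n in ['top','side','wrist']:
    p=robot.camera_params(n); print(n,{k:np.round(v,3) for k,v in p.items()})
    im,d=robot.camera(n); cv2.imwrite(f'pics/{n}0.png',im[:,:,::-1]); np.save(f'pics/{n}0.npy',d)
E
```

```text
pics
{'clock': np.float64(0.0), 'joint_positions': array([-1.271,  0.309,  1.635,  0.   ,  1.2  , -0.07 ]), 'joint_velocities': array([-0.001,  0.001,  0.001, -0.   ,  0.   , -0.001]), 'effort': array([ 0.0000e+00, -4.1525e+01, -2.7666e+01, -0.0000e+00,  1.0000e-02,
       -0.0000e+00]), 'tcp_pos': array([ 0.226, -0.582,  0.23 ]), 'eef_rot': array([-0.001,  0.983,  0.184, -0.   ]), 'contact_force': array([ 0.255, -0.096,  0.693]), 'moment': array([ 0.003, -0.028, -0.013]), 'finger_gap': np.float64(0.085)}
top {'fx': np.float64(373.147), 'fy': np.float64(373.147), 'cx': np.float64(314.243), 'cy': np.float64(203.049), 'pose': array([[ 3.70e-02, -9.78e-01,  2.07e-01,  3.17e-01],
       [-9.99e-01, -3.60e-02,  5.00e-03,  1.00e-03],
       [ 2.00e-03, -2.07e-01, -9.78e-01,  1.24e+00],
       [ 0.00e+00,  0.00e+00,  0.00e+00,  1.00e+00]])}
side {'fx': np.float64(477.644), 'fy': np.float64(477.644), 'cx': np.float64(326.469), 'cy': np.float64(202.864), 'pose': array([[ 0.993, -0.088,  0.079,  0.442],
       [-0.116, -0.594,  0.796, -1.106],
       [-0.023, -0.8  , -0.6  ,  0.921],
       [ 0.   ,  0.   ,  0.   ,  1.   ]])}
wrist {'fx': np.float64(302.894), 'fy': np.float64(302.894), 'cx': np.float64(319.34), 'cy': np.float64(199.799), 'pose': array([[ 0.361, -0.892, -0.27 ,  0.294],
       [-0.932, -0.347, -0.102, -0.555],
       [-0.003,  0.289, -0.957,  0.373],
       [ 0.   ,  0.   ,  0.   ,  1.   ]])}
```

View pics/top0.png

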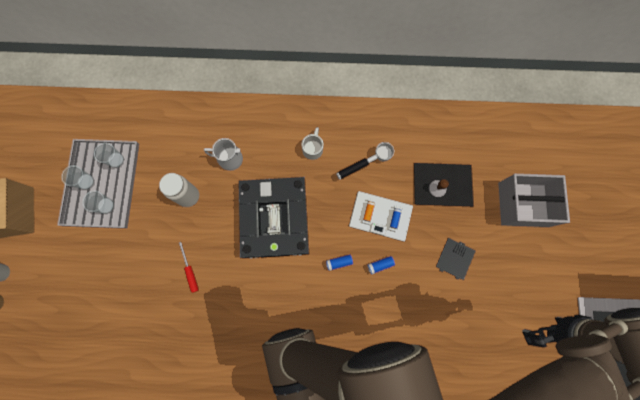

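View pics/side0.png

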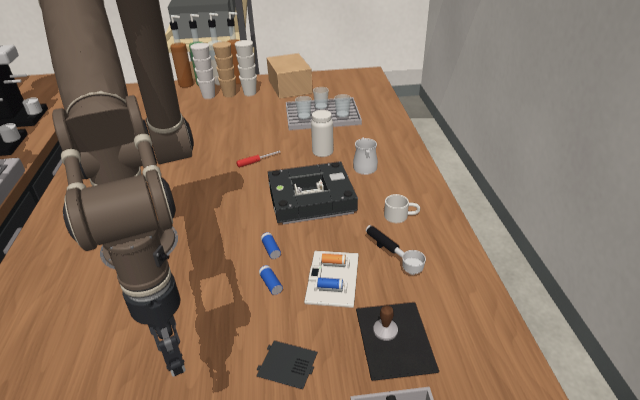

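The top view shows the charger at about (381,216), with the blue cell at (396,218) and the orange at (368,211). The scale's bay is at (273,218), and two larger blue decoy cells lie loose at (339,262) and (381,265). Next I'll measure with colour masks and depth.

```bash
cat > h.py <<'E'
import numpy as np, cv2
from workcell import robot
def pts(d,P,mask):
    v,u=np.nonzero(mask&(d>0)); z=d[v,u]
    c=np.stack([(u-P['cx'])/P['fx']*z,(v-P['cy'])/P['fy']*z,z],1)
    return c@P['pose'][:3,:3].T+P['pose'][:3,3]
def ray(P,u,v,h):
    r=P['pose'][:3,:3]@np.array([(u-P['cx'])/P['fx'],(v-P['cy'])/P['fy'],1]); o=P['pose'][:3,3]
    return o+r*(h-o[2])/r[2]
def proj(P,X):
    c=(np.asarray(X)-P['pose'][:3,3])@P['pose'][:3,:3]
    return c[...,0]/c[...,2]*P['fx']+P['cx'],c[...,1]/c[...,2]*P['fy']+P['cy']
E
python3 - <<'E'
from h import *
im=cv2.imread('pics/top0.png'); d=np.load('pics/top0.npy'); P=robot.camera_params('top')
hsv=cv2.cvtColor(im,cv2.COLOR_BGR2HSV)
def roi(m,x0,x1,y0,y1):
    r=np.zeros(m.shape,bool); r[y0:y1,x0:x1]=1; return m&r
H,S,V=hsv[...,0],hsv[...,1],hsv[...,2]
for n,m in dict(blue=roi((H>100)&(H<130)&(S>120),385,408,200,235),orange=roi((H>5)&(H<25)&(S>190)&(V>150),358,378,198,225),
  white=roi((S<60)&(V>150),345,418,188,245),cream=roi((S<110)&(V>120),262,290,200,240)).items():
    p=pts(d,P,m); print(n,len(p),p.mean(0).round(3),p[:,2].min().round(3),p[:,2].max().round(3))
    c=cv2.minAreaRect(np.argwhere(m)[:,::-1].astype(np.float32)); print(c)
    q=p[:,:2]-p[:,:2].mean(0); w,vv=np.linalg.eigh(q.T@q); print(np.degrees(np.arctan2(vv[1],vv[0])).round(1),np.ptp(q@vv,axis=0).round(3))
    b=cv2.boxPoints(c); print([ray(P,*k,0.02).round(3)[:2] for k in b])
cv2.imwrite('pics/topz.png',cv2.resize(im[165:285,225:425],None,fx=4,fy=4,interpolation=cv2.INTER_CUBIC))
E
```

```text
blue 108 [ 0.527 -0.257  0.041] 0.028 0.048
((395.0823059082031, 219.12939453125), (6.724844455718994, 15.835925102233887), 12.52880859375)
[-102.3  167.7] [0.02  0.053]
[array([ 0.506, -0.245]), array([ 0.559, -0.256]), array([ 0.555, -0.278]), array([ 0.502, -0.266])]
orange 82 [ 0.547 -0.169  0.042] 0.035 0.048
((368.2353210449219, 212.05885314941406), (5.335783958435059, 14.55213737487793), 14.03624439239502)
[-103.3  166.7] [0.017 0.049]
[array([ 0.529, -0.158]), array([ 0.577, -0.169]), array([ 0.573, -0.187]), array([ 0.525, -0.175])]
white 1740 [ 0.543 -0.216  0.012] -0.006 0.046
((381.21868896484375, 215.89613342285156), (57.80329132080078, 36.99069595336914), 14.826481819152832)
[166.9  76.9] [0.13  0.191]
[array([ 0.5  , -0.108]), array([ 0.623, -0.137]), array([ 0.579, -0.324]), array([ 0.458, -0.291])]
cream 340 [0.515 0.138 0.038] 0.016 0.071
((277.0, 218.00001525878906), (29.417421340942383, 26.279563903808594), 78.69007110595703)
[ -84.1 -174.1] [0.09  0.098]
[array([0.558, 0.185]), array([0.579, 0.1  ]), array([0.482, 0.076]), array([0.462, 0.159])]
```

View pics/topz.png

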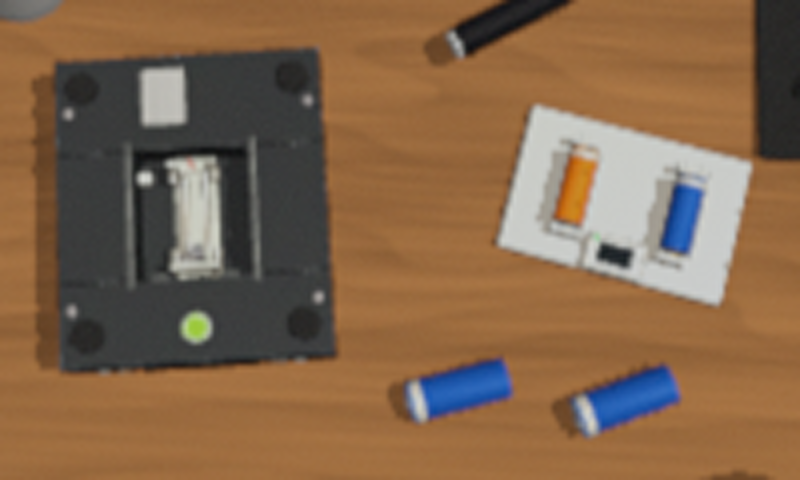

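Call:
{"method": "move_arm", "body": {"plan": [[-1,0.334,-0.159,0,0,0,0.9],[-1,0.334,-0.159,0,0,0,0],[-1,0.334,-0.159,0,0,0,0],[-1,0.334,-0.159,0,0,0,0],[-1,0.334,-0.159,0,0,0,0],[-1,0.334,-0.159,0,0,0,0],[-1,0.334,-0.159,0,0,0,0],[-1,0.334,-0.159,0,0,0,0],[-1,0.334,-0.159,0,0,0,0],[-1,0.334,-0.159,0,0,0,0],[-1,0.334,-0.159,0,0,0,0],[-1,0,0,0,0,0,1]]}}

```text
clock: 1.15
tcp_pos: [0.5299, -0.3026, 0.2311]
eef_rot: [-0.001, 0.995, 0.104, 0.002]
contact_force: [-0.6, -1.0, 0.1]
finger_gap: 0.0851
```

Call:
{"method": "move_arm", "body": {"plan": [[-1,0,0,0,0,0,1],[-1,0,0,0,0,0,1],[-1,0,0,0,0,0,1],[-1,0,0,0,0,0,1],[-1,0,0,0,0,0,1],[-1,0,0,0,0,0,0]]}}

```text
clock: 1.65
tcp_pos: [0.5253, -0.3074, 0.2308]
eef_rot: [-0.0, 0.993, -0.117, -0.0]
contact_force: [-0.2, -0.4, -0.5]
finger_gap: 0.0853
```

```bash
cat >> h.py <<'E'
from scipy.spatial.transform import Rotation as Ro
def st():
    o=robot.get_obs(); q=o['eef_rot']; R=Ro.from_quat([q[1],q[2],q[3],q[0]]).as_matrix()
    print('t',o['clock'].round(2),'tcp',o['tcp_pos'].round(4),'F',o['contact_force'].round(2),'gap',o['finger_gap'].round(4)); print('xt',R[:,0].round(3),'yt',R[:,1].round(3),'zt',R[:,2].round(3)); return o,R
E
python3 - <<'E'
from h import *
st(); P=robot.camera_params('wrist'); im,d=robot.camera('wrist'); cv2.imwrite('pics/w1.png',im[:,:,::-1]); np.savez('pics/w1.npz',d=d,**P)
print(P['pose'].round(3))
E
```

```text
Traceback (most recent call last):
  File "h.py", line 16, in st
    print('t',o['clock'].round(2),'tcp',o['tcp_pos'].round(4),'F',o['contact_force'].round(2),'gap',o['finger_gap'].round(4)); print('xt',R[:,0].round(3),'yt',R[:,1].round(3),'zt',R[:,2].round(3)); return o,R
              ^^^^^^^^^^^^^^^^
AttributeError: 'float' object has no attribute 'round'
```

```bash
sed -i "s/o\['clock'\].round(2)/round(float(o['clock']),2)/; s/o\['finger_gap'\].round(4)/round(float(o['finger_gap']),4)/" h.py
python3 - <<'E'
from h import *
st(); P=robot.camera_params('wrist'); im,d=robot.camera('wrist'); cv2.imwrite('pics/w1.png',im[:,:,::-1]); np.savez('pics/w1.npz',d=d,**P)
print(P['pose'].round(3))
E
```

```text
t 1.65 tcp [ 0.5253 -0.3074  0.2308] F [-0.18 -0.35 -0.47] gap 0.0853
xt [ 0.973 -0.232 -0.001] yt [-0.232 -0.973 -0.   ] zt [-0.001  0.    -1.   ]
[[-0.231 -0.931 -0.282  0.597]
 [-0.973  0.221  0.069 -0.324]
 [-0.002  0.29  -0.957  0.373]
 [ 0.     0.     0.     1.   ]]
```

View pics/w1.png

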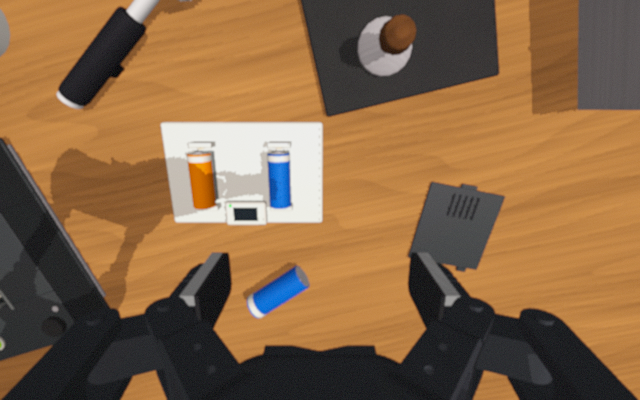

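The wrist view shows the charger square to the tool, with the blue cell at (279,180) and its white band toward the far end. Both cells lie along the tool's x axis.

```bash
python3 - <<'E'
from h import *
im=cv2.imread('pics/w1.png'); z=np.load('pics/w1.npz'); P={k:z[k] for k in z.files}; d=P['d']
hsv=cv2.cvtColor(im,cv2.COLOR_BGR2HSV);H,S,V=hsv[...,0],hsv[...,1],hsv[...,2]
m=(H>100)&(H<130)&(S>120)&(V>60); r=np.zeros_like(m); r[140:215,260:300]=1; m&=r
v,u=np.nonzero(m); print(u.min(),u.max(),v.min(),v.max())
# rows extents
for row in (165,180,195,203):
    c=np.nonzero(m[row])[0]; print(row,c.min(),c.max(),[ray(P,x,row,.03)[:2].round(4) for x in (c.min(),c.max()+1)])
p=pts(d,P,m); xt=np.array([.973,-.232,0]);yt=np.array([-.232,-.973,0])
print(p.mean(0).round(4),np.percentile(p[:,2],[5,50,95]).round(4))
t=p[p[:,2]>np.percentile(p[:,2],70)]; print('ridge',t.mean(0).round(4),'along', (p@xt).min().round(4),(p@xt).max().round(4),'across',(p@yt).min().round(4),(p@yt).max().round(4))
q=t[:,:2]-t[:,:2].mean(0); w,vv=np.linalg.eigh(q.T@q); print(np.degrees(np.arctan2(vv[1,1],vv[0,1])))
# white charger rect
W=(S<50)&(V>150); r=np.zeros_like(m); r[110:235,150:335]=1; c,_=cv2.findContours((W&r).astype(np.uint8),0,2); c=max(c,key=cv2.contourArea)
b=cv2.approxPolyDP(c,8,True)[:,0]; print(b.tolist()); print([ray(P,*k,.010)[:2].round(4).tolist() for k in b])
cv2.imwrite('pics/w1z.png',cv2.resize(im[110:235,150:335],None,fx=4,fy=4,interpolation=cv2.INTER_CUBIC))
E
```

```text
269 290 154 207
165 269 288 [array([ 0.5491, -0.2531]), array([ 0.5438, -0.2754])]
180 269 288 [array([ 0.5322, -0.2482]), array([ 0.5268, -0.2708])]
195 270 289 [array([ 0.5145, -0.2443]), array([ 0.5091, -0.2672])]
203 271 290 [array([ 0.5047, -0.2427]), array([ 0.4992, -0.2658])]
[ 0.5264 -0.2602  0.0407] [0.0364 0.0411 0.0433]
ridge [ 0.5268 -0.2593  0.0428] along 0.5461 0.6069 across 0.1189 0.1422
166.6810686526578
[[161, 123], [176, 221], [321, 221], [321, 123]]
[[0.623, -0.1402], [0.5042, -0.1127], [0.4613, -0.2936], [0.5799, -0.3216]]
```

View pics/w1z.png

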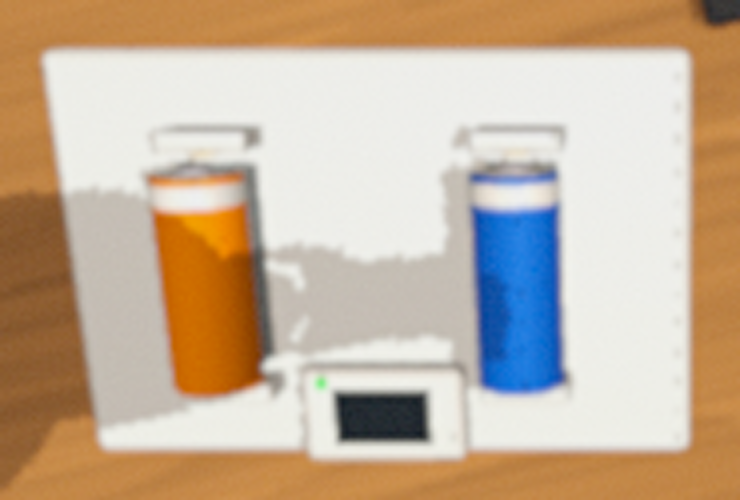

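Call:
{"method": "move_arm", "body": {"plan": [[-1,-0.022,-0.234,0,0,0,0],[-1,-0.022,-0.233,0,0,0,0],[-1,0,0,0.36,0,0,0],[-1,0,0,0.36,0,0,0],[-1,0,0,0.36,0,0,0],[-1,0,0,0.36,0,0,0],[-1,0,0,0.36,0,0,0],[-1,0,0,0,0,0,0],[-1,0,0,0,0,0,0]]}}

```text
clock: 2.45
tcp_pos: [0.5297, -0.2599, 0.0489]
eef_rot: [-0.001, 0.993, -0.115, -0.003]
contact_force: [0.5, 0.1, 0.2]
finger_gap: 0.0852
```

```bash
python3 - <<'E'
from h import *
st(); P=robot.camera_params('wrist'); im,d=robot.camera('wrist'); cv2.imwrite('pics/w2.png',im[:,:,::-1])
E
```

```text
t 2.45 tcp [ 0.5297 -0.2599  0.0489] F [0.5  0.1  0.24] gap 0.0852
xt [ 0.973 -0.229 -0.006] yt [-0.229 -0.973 -0.002] zt [-0.006  0.003 -1.   ]
```

View pics/w2.png

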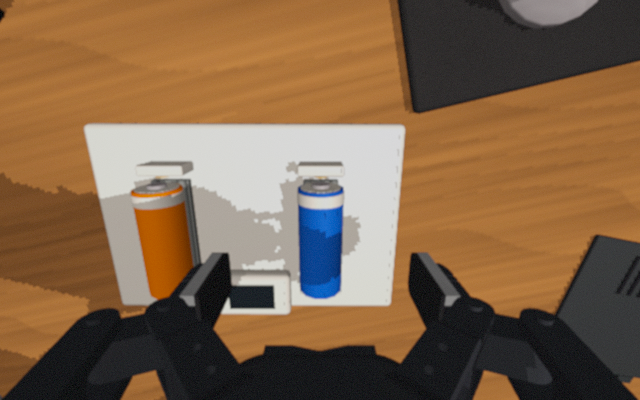

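The blue cell at x=320 px is centred between the fingers, which stand at 229 and 411. I'll descend and grip.

Call:
{"method": "move_arm", "body": {"plan": [[-1,0,0,0.18,0,0,0],[-1,0,0,0.17,0,0,0],[-1,0,0,0,0,0,0],[0.3,0,0,0,0,0,0],[0.3,0,0,0,0,0,0],[1,0,0,0,0,0,0],[1,0,0,0,0,0,0],[1,0,0,0,0,0,0],[1,0,0,0,0,0,0],[1,0,0,0,0,0,0],[1,0,0,0,0,0,0]], "squeeze": 60}}

```text
clock: 3.42
tcp_pos: [0.5331, -0.2611, 0.0178]
eef_rot: [-0.0, 0.993, -0.116, 0.001]
contact_force: [-0.8, 2.6, 5.0]
finger_gap: 0.024
```

```bash
python3 - <<'E'
from h import *
st(); P=robot.camera_params('wrist'); im,d=robot.camera('wrist'); cv2.imwrite('pics/w3.png',im[:,:,::-1])
E
```

```text
t 3.42 tcp [ 0.5331 -0.2611  0.0178] F [-0.77  2.58  4.98] gap 0.024
xt [ 0.973 -0.231  0.002] yt [-0.231 -0.973 -0.   ] zt [ 0.002 -0.    -1.   ]
```

View pics/w3.png

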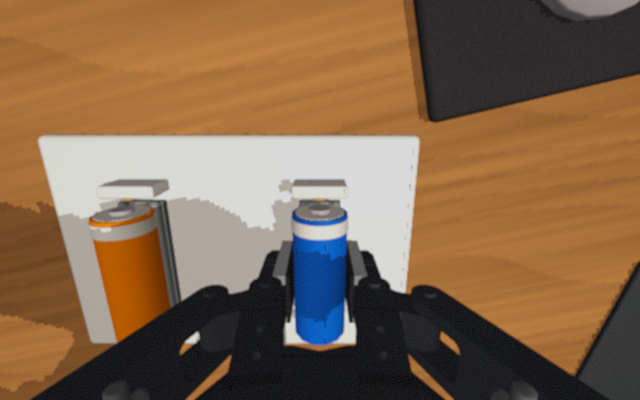

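Call:
{"method": "move_arm", "body": {"plan": [[1,0,0,-0.05,0,0,0],[1,0,0,-0.1,0,0,0],[1,0,0,-0.2,0,0,0],[1,0,0,-0.2,0,0,0],[1,0,0,-0.2,0,0,0],[1,0,0,-0.25,0,0,0],[1,0,0,0,0,0,0],[1,0,0,0,0,0,0]]}}

```text
clock: 4.13
tcp_pos: [0.5334, -0.2622, 0.1186]
eef_rot: [0.001, 0.993, -0.116, 0.002]
contact_force: [-0.5, 0.0, -2.0]
finger_gap: 0.0241
```

```bash
python3 - <<'E'
from h import *
st(); P=robot.camera_params('wrist'); im,d=robot.camera('wrist'); cv2.imwrite('pics/w4.png',im[:,:,::-1])
im,d=robot.camera('side'); cv2.imwrite('pics/s4.png',cv2.resize(im[180:330,220:440,::-1],None,fx=3.5,fy=3.5,interpolation=cv2.INTER_CUBIC))
E
```

```text
t 4.13 tcp [ 0.5334 -0.2622  0.1186] F [-0.52  0.03 -1.96] gap 0.0241
xt [ 0.973 -0.23   0.005] yt [-0.23  -0.973  0.002] zt [ 0.004 -0.003 -1.   ]
```

View pics/w4.png

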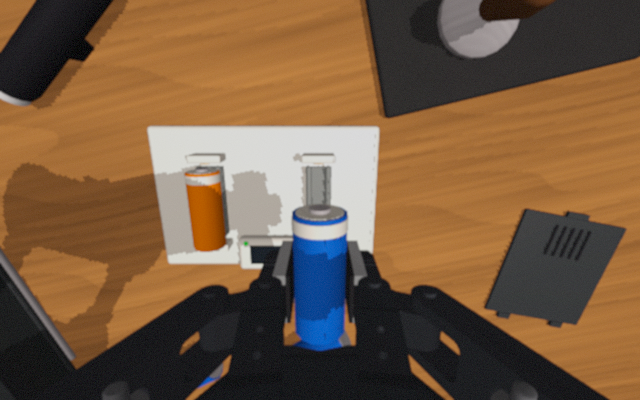

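View pics/s4.png

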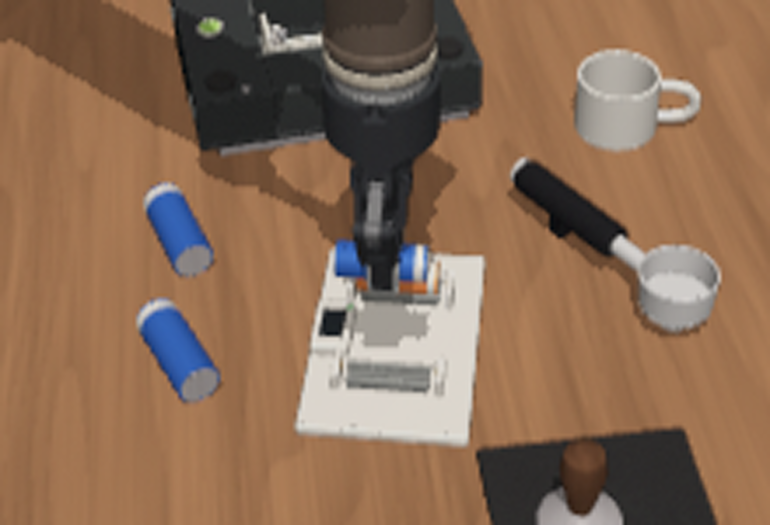

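The cell is held level, and the charger's right-hand cradle at (318,185) is empty. Next stop is over the scale.

Call:
{"method": "move_arm", "body": {"plan": [[1,-0.135,-0.342,-0.1,0,0,0],[1,-0.135,-0.342,-0.1,0,0,0],[1,-0.135,-0.342,-0.1,0,0,0],[1,-0.135,-0.342,-0.1,0,0,0],[1,-0.135,-0.342,-0.1,0,0,0],[1,-0.135,-0.342,-0.1,0,0,0],[1,-0.135,-0.342,-0.1,0,0,0],[1,-0.135,-0.342,-0.1,0,0,0],[1,-0.135,-0.342,-0.1,0,0,0],[1,-0.135,-0.342,-0.1,0,0,0],[1,-0.135,-0.342,-0.1,0,0,0],[1,0,0,0,0,0,-0.8]]}}

```text
clock: 5.23
tcp_pos: [0.4731, 0.1449, 0.2267]
eef_rot: [-0.002, 0.997, -0.078, -0.0]
contact_force: [0.9, -0.2, 0.6]
finger_gap: 0.024
```

Call:
{"method": "move_arm", "body": {"plan": [[1,0,0,0,0,0,-0.8],[1,0,0,0,0,0,-0.8],[1,0,0,0,0,0,-0.8],[1,0,0,0,0,0,0],[1,0,0,0,0,0,0],[1,0,0,0,0,0,0]]}}

```text
clock: 5.73
tcp_pos: [0.4735, 0.1388, 0.2252]
eef_rot: [0.0, 1.0, 0.023, -0.001]
contact_force: [-0.0, 1.0, -0.7]
finger_gap: 0.0237
```

```bash
python3 - <<'E'
from h import *
st(); P=robot.camera_params('wrist'); im,d=robot.camera('wrist'); cv2.imwrite('pics/w5.png',im[:,:,::-1]);np.savez('pics/w5.npz',d=d,**P)
E
```

```text
t 5.73 tcp [0.4735 0.1388 0.2252] F [-0.    1.01 -0.7 ] gap 0.0237
xt [ 0.999  0.045 -0.002] yt [ 0.045 -0.999  0.   ] zt [-0.002 -0.    -1.   ]
```

View pics/w5.png

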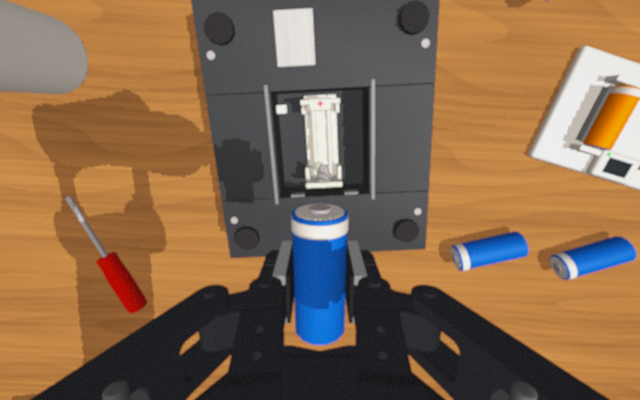

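```bash
python3 - <<'E'
from h import *
im=cv2.imread('pics/w5.png'); z=np.load('pics/w5.npz'); P={k:z[k] for k in z.files}; d=P['d']
cv2.imwrite('pics/w5z.png',cv2.resize(im[70:215,240:400],None,fx=5,fy=4.1,interpolation=cv2.INTER_CUBIC)[:600,:800])
for n,(u,v,h) in dict(f1=(219,28,.073),f2=(414,17,.073),f3=(246,238,.073),f4=(406,230,.073)).items(): print(n,ray(P,u,v,h)[:2].round(4))
g=cv2.cvtColor(im,cv2.COLOR_BGR2GRAY)
# scale dark mask: edges at top plane
hsv=cv2.cvtColor(im,cv2.COLOR_BGR2HSV)
m=(hsv[...,1]<90)&(hsv[...,2]<110)
L=[];Rr=[]
for v in range(40,200,10):
    c=np.nonzero(m[v,150:480])[0]+150
    # run containing 250
    a=215
    while m[v,a-1]: a-=1
    b=425
    while m[v,b]: b+=1
    L.append(ray(P,a,v,.066)[:2]); Rr.append(ray(P,b,v,.066)[:2])
for E in (L,Rr):
    E=np.array(E); k=np.polyfit(E[:,0],E[:,1],1); print('edge y=',k.round(4),'deg',np.degrees(np.arctan(k[0])).round(2),'at x=.5:',np.polyval(k,.5).round(4), 'res',np.abs(np.polyval(k,E[:,0])-E[:,1]).max().round(4))
p=pts(d,P,np.ones(d.shape,bool)&(d>0)); 
s=p[(abs(p[:,2]-.066)<.004)&(p[:,0]>.38)&(p[:,0]<.68)&(p[:,1]>0)&(p[:,1]<.3)]; print(len(s),np.median(s[:,2]).round(4),s[:,:2].min(0).round(3),s[:,:2].max(0).round(3))
E
```

```text
f1 [0.6088 0.2328]
f2 [0.6248 0.065 ]
f3 [0.4115 0.2144]
f4 [0.4283 0.0466]
edge y= [0.0286 0.2324] deg 1.64 at x=.5: 0.2467 res 0.008
edge y= [ 0.1176 -0.0289] deg 6.71 at x=.5: 0.0299 res 0.0082
41353 0.066 [0.384 0.02 ] [0.641 0.258]
```

View pics/w5z.png

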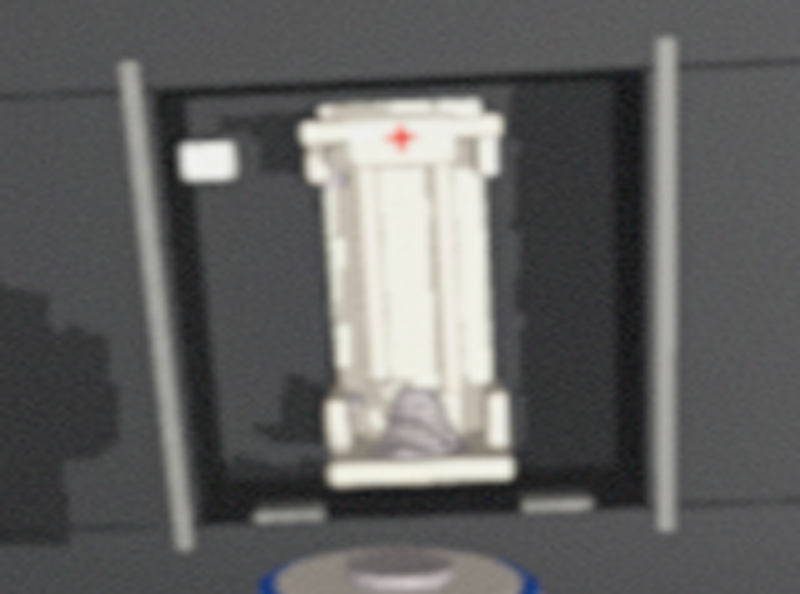

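The bay view shows the lip with a red plus at about (320,103), the coil at (323,172), and the spring-end wall at (324,185). Cheeks sit only at the ends, and the recess rims are clear. I'll combine the feet with these features.

```bash
python3 - <<'E'
from h import *
z=np.load('pics/w5.npz'); P={k:z[k] for k in z.files}; d=P['d']
a=np.radians(5.36); ex=np.array([np.cos(a),np.sin(a)]); ey=np.array([-np.sin(a),np.cos(a)])
F=np.array([0.51835,0.1397])
def s(cu,cv,h): 
    p=ray(P,240+cu/5-.4,70+cv/4.1-.4,h)[:2]; q=p-F; return np.round([q@ex,q@ey],4)
for n,k in dict(farL=(190,91,.066),farR=(610,73,.066),nearL=(240,520,.066),nearR=(620,507,.066),
  lipedgeL=(330,150,.064),plus=(401,137,.064),lipedge=(405,163,.064),lipLcorner=(345,163,.064),lipRcorner=(457,160,.064),
  wallfrontL=(327,460,.061),wallfrontR=(515,457,.061),wallrearL=(330,486,.061),wallrearR=(515,482,.061),
  coiltip=(420,390,.052),fwL=(300,122,.064),fwR=(503,115,.064),cheekL=(335,398,.046),cheekR=(497,390,.046),sideL=(128,65,.066),sideLn=(183,548,.066),sideR=(667,40,.066),sideRn=(667,530,.066)).items(): print(n,s(*k))
E
```

```text
farL [0.0447 0.039 ]
farR [ 0.0447 -0.0398]
nearL [-0.0579  0.0377]
nearR [-0.0582 -0.0411]
lipedgeL [0.0305 0.0136]
plus [ 0.0328 -0.0001]
lipedge [ 0.0269 -0.0006]
lipLcorner [0.0275 0.0109]
lipRcorner [ 0.0271 -0.0106]
wallfrontL [-0.0444  0.019 ]
wallfrontR [-0.0455 -0.0201]
wallrearL [-0.0512  0.0188]
wallrearR [-0.052  -0.0199]
coiltip [-0.029  -0.0012]
fwL [0.037  0.0189]
fwR [ 0.0367 -0.0197]
cheekL [-0.0314  0.0171]
cheekR [-0.0309 -0.0177]
sideL [0.0508 0.0501]
sideLn [-0.0647  0.0501]
sideR [ 0.0513 -0.0505]
sideRn [-0.0648 -0.0508]
```

```bash
python3 - <<'E'
from h import *
z=np.load('pics/w5.npz'); P={k:z[k] for k in z.files}; d=P['d']
im=cv2.imread('pics/w5.png');hsv=cv2.cvtColor(im,cv2.COLOR_BGR2HSV);H,S,V=hsv[...,0],hsv[...,1],hsv[...,2]
o,R=st(); T=o['tcp_pos']
m=np.zeros(H.shape,bool); m[215:340,296:346]=1
p=(pts(d,P,m)-T)@R
for lo in range(-40,45,8):
    q=p[(p[:,0]>lo/1e3)&(p[:,0]<lo/1e3+.008)]
    if len(q)>5: print(lo,len(q),'y mid',((q[:,1].min()+q[:,1].max())/2).round(4),'z top',np.percentile(q[:,2],[2,10]).round(4))
m2=np.zeros(H.shape,bool); m2[203:216,305:335]=1
p2=(pts(d,P,m2)-T)@R; p2=p2[(p2[:,2]<.0)]
print('x near end',np.percentile(p2[:,0],[1,50,90,99]).round(4),'z',np.percentile(p2[:,2],[1,50,99]).round(4))
print('blue pts x',np.percentile(p[:,0],[.5,99.5]).round(4))
E
```

```text
t 5.78 tcp [0.4737 0.1389 0.2255] F [ 0.73  0.21 -0.58] gap 0.0241
xt [ 0.999  0.045 -0.002] yt [ 0.045 -0.999  0.   ] zt [-0.002 -0.    -1.   ]
-40 81 y mid -0.0002 z top [-0.0233 -0.0229]
-32 675 y mid -0.0002 z top [-0.025  -0.0245]
-24 707 y mid 0.0002 z top [-0.025  -0.0246]
-16 728 y mid 0.0001 z top [-0.0252 -0.0246]
-8 770 y mid -0.0 z top [-0.0251 -0.0245]
0 789 y mid 0.0001 z top [-0.0252 -0.0246]
8 819 y mid 0.0 z top [-0.0251 -0.0246]
16 842 y mid 0.0 z top [-0.0253 -0.0248]
24 727 y mid -0.0 z top [-0.0253 -0.0245]
x near end [0.0281 0.0289 0.0302 0.0305] z [-0.0186 -0.0138 -0.0017]
blue pts x [-0.2494  0.0286]
```

The feet centre and recess rims agree to about 1 mm: bay origin ≈ (0.518, 0.1395), yaw 5.36°. Visually the holder looks offset by about +1 mm, which I still have to feel. In the tool frame the cell's centre is about (-1.5, 0, -11.8) mm and level. Now I'll yaw and pitch the nub up 33°.

Call:
{"method": "move_arm", "body": {"plan": [[1,0,0,0,0,0,-0.556],[1,0,0,0,0,1,0],[1,0,0,0,0,1,0],[1,0,0,0,0,1,0],[1,0,0,0,0,1,0],[1,0,0,0,0,1,0],[1,0,0,0,0,1,0],[1,0,0,0,0,0.6,0],[1,0,0,0,0,0,0],[1,0,0,0,0,0,0],[1,0,0,0,0,0,0]]}}

```text
clock: 6.7
tcp_pos: [0.475, 0.1392, 0.2271]
eef_rot: [-0.014, 0.958, 0.045, 0.284]
contact_force: [0.2, -0.5, -0.5]
finger_gap: 0.0238
```

```bash
cat >> h.py <<'E'
a=np.radians(5.36); S0=np.array([0.518,0.1395,0]); RS=np.array([[np.cos(a),-np.sin(a),0],[np.sin(a),np.cos(a),0],[0,0,1]])
CT=np.array([-.0015,0,-.0118])
def cell(tgt=None):
    """tgt: (x,y,z mm in scale frame) of cell centre -> shift needed in tool axes (units of 0.1m)"""
    o,R=st(); C=o['tcp_pos']+R@CT; c=RS.T@(C-S0); ax=RS.T@R[:,0]
    print('cell mm',(c*1e3).round(1),'tilt',np.degrees(np.arcsin(ax[2])).round(2),'yaw err',np.degrees(np.arctan2(ax[1],ax[0])).round(2),'roll',np.degrees(np.arcsin((RS.T@R[:,1])[2])).round(2),'F scale',(RS.T@o['contact_force']).round(2),'M',np.round(o['moment'],2))
    if tgt is not None: print('shift units',(R.T@(RS@(np.array(tgt)/1e3-c))*10).round(3))
    return o,R
def zc(th,lift=1): t=np.radians(th); return 34+lift+32.5*np.sin(t)+13*np.cos(t)
E
python3 - <<'E'
from h import *
print(zc(33)); cell((2,0,zc(33,25)))
E
```

```text
63.60348602127889
t 6.7 tcp [0.475  0.1392 0.2271] F [ 0.19 -0.53 -0.46] gap 0.0238
xt [0.835 0.079 0.545] yt [ 0.095 -0.995 -0.   ] zt [ 0.542  0.052 -0.838]
cell mm [-50.6   3.7 236.2] tilt 33.02 yaw err 0.06 roll -0.03 F scale [ 0.14 -0.54 -0.46] M [-0.02  0.33 -0.04]
shift units [-0.369  0.038  1.532]
```

```bash
python3 - <<'E'
from h import *
cell((8,0,zc(33,15)))
E
```

```text
t 6.7 tcp [0.475  0.1392 0.2271] F [ 0.19 -0.53 -0.46] gap 0.0238
xt [0.835 0.079 0.545] yt [ 0.095 -0.995 -0.   ] zt [ 0.542  0.052 -0.838]
cell mm [-50.6   3.7 236.2] tilt 33.02 yaw err 0.06 roll -0.03 F scale [ 0.14 -0.54 -0.46] M [-0.02  0.33 -0.04]
shift units [-0.373  0.039  1.649]
```

Call:
{"method": "move_arm", "body": {"plan": [[1,-0.062,0.007,0.275,0,0,0],[1,-0.062,0.007,0.275,0,0,0],[1,-0.062,0.007,0.275,0,0,0],[1,-0.062,0.006,0.275,0,0,0],[1,-0.062,0.006,0.275,0,0,0],[1,-0.062,0.006,0.275,0,0,0],[1,0,0,0,0,0,0],[1,0,0,0,0,0,0],[1,0,0,0,0,0,0]]}}

```text
clock: 7.45
tcp_pos: [0.5297, 0.1392, 0.0846]
eef_rot: [-0.011, 0.957, 0.044, 0.286]
contact_force: [-0.2, 0.4, -0.6]
finger_gap: 0.0238
```

```bash
python3 - <<'E'
from h import *
cell((8,0,zc(33,3)))
P=robot.camera_params('wrist');im,d=robot.camera('wrist'); cv2.imwrite('pics/w6.png',im[:,:,::-1]);np.savez('pics/w6.npz',d=d,**P)
im,d=robot.camera('side'); cv2.imwrite('pics/s6.png',cv2.resize(im[100:260,220:440,::-1],None,fx=3.5,fy=3.5,interpolation=cv2.INTER_CUBIC))
E
```

```text
t 7.45 tcp [0.5297 0.1392 0.0846] F [-0.24  0.41 -0.6 ] gap 0.0238
xt [0.833 0.078 0.548] yt [ 0.091 -0.996  0.004] zt [ 0.546  0.047 -0.836]
cell mm [ 3.9 -1.3 93.7] tilt 33.24 yaw err 0.02 roll 0.21 F scale [-0.2   0.43 -0.6 ] M [-0.01  0.34 -0.03]
shift units [-0.12  -0.014  0.257]
```

View pics/w6.png

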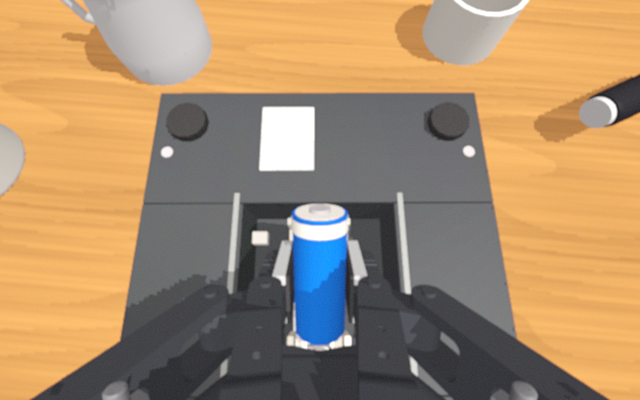

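View pics/s6.png

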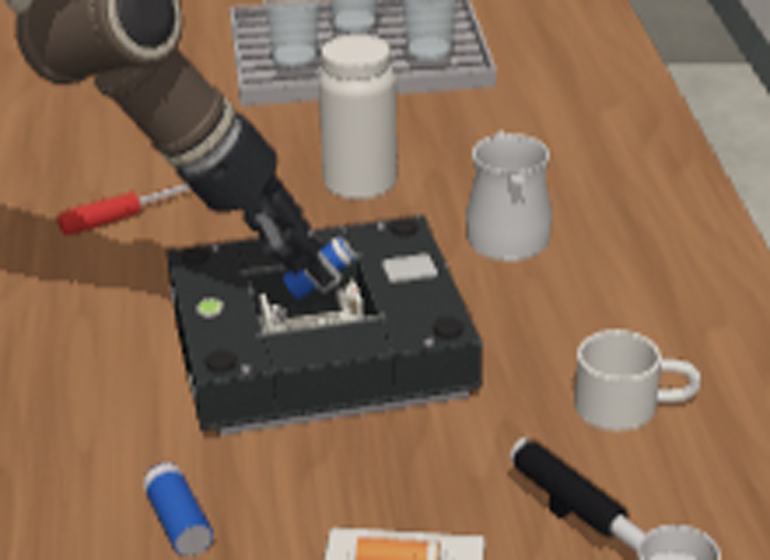

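The view shows the cell centred over the holder: cell x≈320 px, bay side rails 237/400. Lower it to about 3 mm above the rails, still clear of the spring.

Call:
{"method": "move_arm", "body": {"plan": [[1,-0.04,-0.004,0.086,0,0,0],[1,-0.04,-0.004,0.086,0,0,0],[1,-0.04,-0.004,0.085,0,0,0],[1,0,0,0,0,0,0],[1,0,0,0,0,0,0],[1,0,0,0,0,0,0]]}}

```text
clock: 8.05
tcp_pos: [0.5333, 0.1402, 0.0621]
eef_rot: [-0.011, 0.958, 0.046, 0.284]
contact_force: [0.2, 0.1, -0.9]
finger_gap: 0.0241
```

```bash
python3 - <<'E'
from h import *
cell((8,0,zc(33,0)))
P=robot.camera_params('wrist');im,d=robot.camera('wrist'); cv2.imwrite('pics/w7.png',cv2.resize(im[180:360,220:420,::-1],None,fx=4,fy=3.3,interpolation=cv2.INTER_CUBIC))
E
```

```text
t 8.05 tcp [0.5333 0.1402 0.0621] F [ 0.16  0.15 -0.89] gap 0.0241
xt [0.835 0.081 0.545] yt [ 0.094 -0.996  0.005] zt [ 0.543  0.047 -0.838]
cell mm [ 7.6 -0.7 71.2] tilt 33.02 yaw err 0.21 roll 0.28 F scale [ 0.17  0.13 -0.89] M [-0.06  0.37  0.01]
shift units [-0.043 -0.008  0.074]
```

View pics/w7.png

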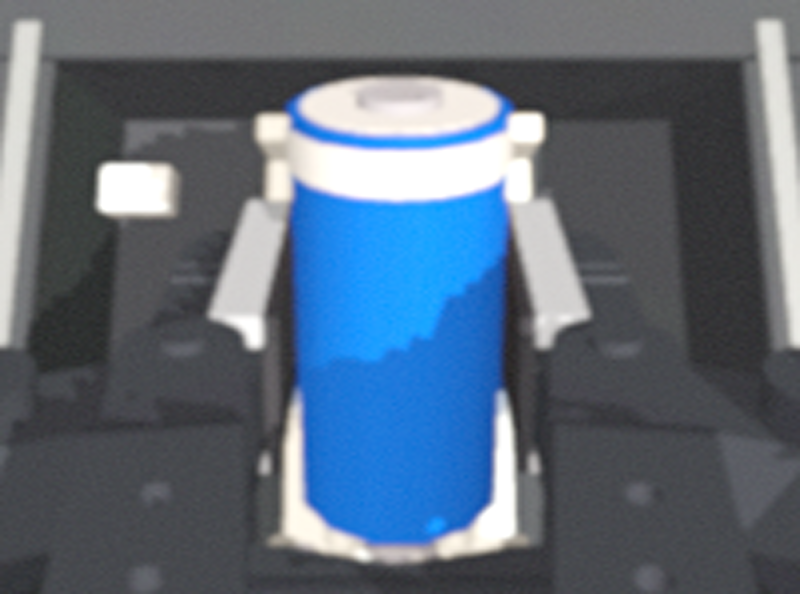

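The far wall's ears (crop 255 and 545, midpoint 400) are centred on the cell at 400, so the lateral fit is good. Lowering to feel the rails.

Call:
{"method": "move_arm", "body": {"plan": [[1,-0.016,0,0.025,0,0,0],[1,-0.016,0,0.025,0,0,0],[1,0,0,0,0,0,0],[1,0,0,0,0,0,0],[1,0,0,0,0,0,0]]}}

```text
clock: 8.52
tcp_pos: [0.5333, 0.1397, 0.0575]
eef_rot: [-0.012, 0.959, 0.045, 0.281]
contact_force: [-0.6, -0.0, -0.8]
finger_gap: 0.0241
```

Call:
{"method": "move_arm", "body": {"plan": [[1,-0.008,0,0.012,0,0,0],[1,0,0,0,0,0,0],[1,0,0,0,0,0,0]]}}

```text
clock: 8.77
tcp_pos: [0.5335, 0.1397, 0.0568]
eef_rot: [-0.012, 0.959, 0.045, 0.28]
contact_force: [-0.4, 0.4, -0.2]
finger_gap: 0.0241
```

```bash
python3 - <<'E'
from h import *
cell((8,0,zc(33,0)))
E
```

```text
t 8.77 tcp [0.5335 0.1397 0.0568] F [-0.36  0.39 -0.19] gap 0.0241
xt [0.839 0.08  0.538] yt [ 0.093 -0.996  0.003] zt [ 0.536  0.048 -0.843]
cell mm [ 7.8 -1.2 65.9] tilt 32.56 yaw err 0.09 roll 0.16 F scale [-0.32  0.43 -0.19] M [-0.02  0.31 -0.06]
shift units [-0.016 -0.012  0.029]
```

Call:
{"method": "move_arm", "body": {"plan": [[1,-0.008,0,0.012,0,0,0],[1,0,0,0,0,0,0],[1,0,0,0,0,0,0]]}}

```text
clock: 9.02
tcp_pos: [0.5336, 0.1398, 0.0563]
eef_rot: [-0.012, 0.959, 0.045, 0.28]
contact_force: [-4.4, -1.1, 5.0]
finger_gap: 0.0241
```

Call:
{"method": "move_arm", "body": {"plan": [[1,-0.008,0,0.012,0,0,0],[1,0,0,0,0,0,0],[1,0,0,0,0,0,0]]}}

```text
clock: 9.27
tcp_pos: [0.5338, 0.1398, 0.0559]
eef_rot: [-0.012, 0.959, 0.045, 0.28]
contact_force: [-7.4, -0.8, 10.3]
finger_gap: 0.024
```

Call:
{"method": "move_arm", "body": {"plan": [[1,-0.008,0,0.012,0,0,0],[1,0,0,0,0,0,0],[1,0,0,0,0,0,0]]}}

```text
clock: 9.52
tcp_pos: [0.5339, 0.1398, 0.0555]
eef_rot: [-0.012, 0.959, 0.045, 0.279]
contact_force: [-11.8, -0.9, 15.4]
finger_gap: 0.0242
```

```bash
python3 - <<'E'
from h import *
cell((8,0,zc(33,0)))
E
```

```text
t 9.52 tcp [0.5339 0.1398 0.0555] F [-11.79  -0.86  15.42] gap 0.0242
xt [0.84  0.08  0.537] yt [ 0.094 -0.996  0.002] zt [ 0.535  0.049 -0.844]
cell mm [ 8.2 -1.2 64.6] tilt 32.47 yaw err 0.1 roll 0.12 F scale [-11.82   0.24  15.42] M [-0.04  0.18 -0.04]
shift units [-0.013 -0.012  0.016]
```

The contact force is along the cell's underside normal: its underside is resting on the lip edge because the cell is too far forward for 33° of tilt. I'll back off, tilt to about 40°, and come in shorter.

Call:
{"method": "move_arm", "body": {"plan": [[1,0.033,0,-0.05,0,0,0],[1,0.033,0,-0.05,0,0,0],[1,0,0,0,0,0.75,0],[1,0,0,0,0,0.75,0],[1,0,0,0,0,0,0],[1,0,0,0,0,0,0]]}}

```text
clock: 10.02
tcp_pos: [0.5316, 0.1567, 0.0856]
eef_rot: [-0.012, 0.954, 0.033, 0.299]
contact_force: [0.3, -0.3, -1.8]
finger_gap: 0.024
```

```bash
python3 - <<'E'
from h import *
cell((5,-.8,zc(40,1)))
E
```

```text
t 10.02 tcp [0.5316 0.1567 0.0856] F [ 0.34 -0.27 -1.8 ] gap 0.024
xt [0.819 0.056 0.57 ] yt [ 0.07  -0.998 -0.002] zt [ 0.569  0.042 -0.821]
cell mm [ 7.2 16.1 94.4] tilt 34.77 yaw err -1.42 roll -0.13 F scale [ 0.32 -0.3  -1.8 ] M [-0.09  0.41 -0.02]
shift units [-0.178  0.17   0.224]
```

Call:
{"method": "move_arm", "body": {"plan": [[1,0,0,0,0,0,0],[1,0,0,0,0,0,0],[1,0,0,0,0,0,0],[1,0,0,0,0,0,0]]}}

```text
clock: 10.35
tcp_pos: [0.5315, 0.156, 0.0849]
eef_rot: [-0.012, 0.954, 0.032, 0.298]
contact_force: [-0.4, -0.2, -1.6]
finger_gap: 0.0244
```

```bash
python3 - <<'E'
from h import *
o,R=cell((5,-.8,zc(40,1))); print(o['joint_positions'].round(3),o['joint_velocities'].round(3))
E
```

```text
t 10.35 tcp [0.5315 0.156  0.0849] F [-0.43 -0.18 -1.63] gap 0.0244
xt [0.82  0.054 0.569] yt [ 0.067 -0.998 -0.003] zt [ 0.568  0.041 -0.822]
cell mm [ 7.1 15.3 93.8] tilt 34.71 yaw err -1.61 roll -0.17 F scale [-0.45 -0.14 -1.63] M [0.03 0.45 0.05]
shift units [-0.172  0.162  0.22 ]
[ 0.272  0.185  2.31  -1.157  0.124  2.895] [ 0.003 -0.003 -0.    -0.006 -0.     0.007]
```

Joints 4–6 came close to their limits: aligned with the forearm, the wrist is near-singular above about 34° of tilt. So I'll use 30° and lower at a shorter x, letting the sloping flat face wedge the spring back. First I'll recover tilt, yaw and lateral position while high.

Call:
{"method": "move_arm", "body": {"plan": [[1,0,0,-0.1,0,-0.9,0],[1,0,0,0,0.18,0,-0.26],[1,0,0,0,0,0,0],[1,0,0,0,0,0,0],[1,0,0,0,0,0,0]]}}

```text
clock: 10.77
tcp_pos: [0.5321, 0.1523, 0.0881]
eef_rot: [-0.01, 0.956, 0.043, 0.291]
contact_force: [0.2, 0.4, -0.8]
finger_gap: 0.0239
```

```bash
python3 - <<'E'
from h import *
o,R=cell((-4,-.6,zc(30,12))); print(o['joint_positions'].round(3),o['joint_velocities'].round(3))
E
```

```text
t 10.77 tcp [0.5321 0.1523 0.0881] F [ 0.21  0.38 -0.83] gap 0.0239
xt [0.827 0.076 0.558] yt [ 0.087 -0.996  0.006] zt [ 0.556  0.043 -0.83 ]
cell mm [ 7.4 11.5 97.1] tilt 33.9 yaw err -0.11 roll 0.37 F scale [ 0.25  0.35 -0.83] M [-0.02  0.33 -0.03]
shift units [-0.226  0.12   0.133]
[ 0.257  0.175  2.303 -0.904  0.127  2.609] [ 0.005 -0.001 -0.002  0.003 -0.001 -0.01 ]
```

Call:
{"method": "move_arm", "body": {"plan": [[1,0,0,0,0,-0.3,0],[1,0,0,0,0,-0.3,0],[1,0,0,0,0,-0.3,0],[1,0,0,0,0,0,0],[1,0,0,0,0,0,0],[1,0,0,0,0,0,0]]}}

```text
clock: 11.27
tcp_pos: [0.5319, 0.152, 0.0881]
eef_rot: [-0.007, 0.965, 0.043, 0.257]
contact_force: [-0.6, -0.3, -1.7]
finger_gap: 0.0242
```

```bash
python3 - <<'E'
from h import *
o,R=cell((-4,-.6,zc(30,12))); print(o['joint_positions'].round(3),o['joint_velocities'].round(3))
E
```

```text
t 11.27 tcp [0.5319 0.152  0.0881] F [-0.62 -0.32 -1.66] gap 0.0242
xt [0.864 0.08  0.496] yt [ 0.087 -0.996  0.008] zt [ 0.495  0.037 -0.868]
cell mm [ 7.9 11.2 97.6] tilt 29.76 yaw err -0.1 roll 0.45 F scale [-0.65 -0.26 -1.66] M [-0.03  0.31 -0.01]
shift units [-0.223  0.117  0.151]
[ 0.249  0.178  2.26  -0.431  0.209  2.131] [ 0.    -0.002  0.008  0.011  0.002 -0.013]
```

Call:
{"method": "move_arm", "body": {"plan": [[1,-0.074,0.039,0.05,0,0,0],[1,-0.074,0.039,0.05,0,0,0],[1,-0.074,0.039,0.05,0,0,0],[1,0,0,0,0,0,0],[1,0,0,0,0,0,0],[1,0,0,0,0,0,0]]}}

```text
clock: 11.77
tcp_pos: [0.5217, 0.1394, 0.0647]
eef_rot: [-0.008, 0.965, 0.043, 0.257]
contact_force: [-0.6, -0.1, -0.9]
finger_gap: 0.0239
```

```bash
python3 - <<'E'
from h import *
o,R=cell((-4,-.6,zc(30,3))); print(o['joint_positions'].round(3))
P=robot.camera_params('wrist');im,d=robot.camera('wrist'); cv2.imwrite('pics/w8.png',cv2.resize(im[180:360,220:420,::-1],None,fx=4,fy=3.3,interpolation=cv2.INTER_CUBIC))
E
```

```text
t 11.77 tcp [0.5217 0.1394 0.0647] F [-0.6  -0.07 -0.91] gap 0.0239
xt [0.864 0.079 0.497] yt [ 0.087 -0.996  0.007] zt [ 0.496  0.037 -0.868]
cell mm [-3.4 -0.3 74.2] tilt 29.79 yaw err -0.12 roll 0.42 F scale [-0.6  -0.01 -0.91] M [-0.06  0.32  0.02]
shift units [-0.053  0.002  0.081]
[ 0.224  0.211  2.296 -0.555  0.141  2.237]
```

View pics/w8.png

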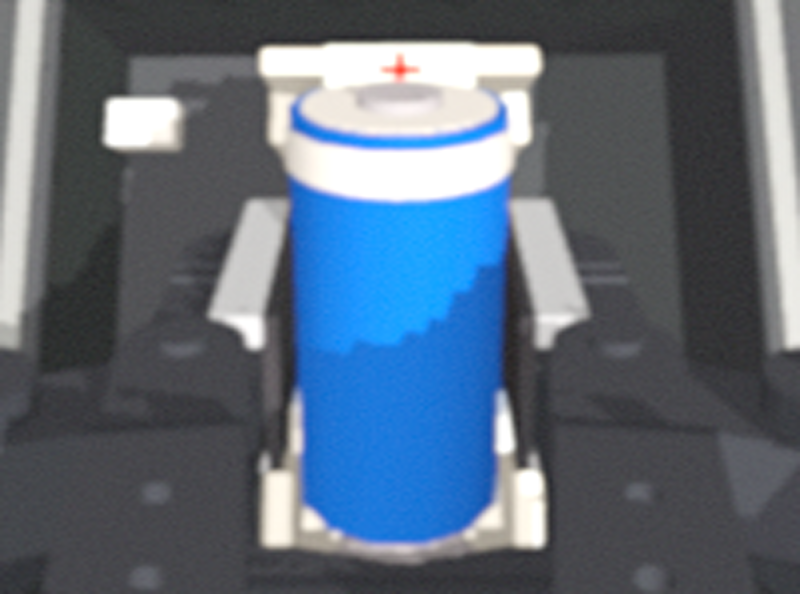

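Centred: the plus is at 400 and the cheeks at 260/545. Lowering in small steps and watching the force.

Call:
{"method": "move_arm", "body": {"plan": [[1,-0.01,0,0.017,0,0,0],[1,-0.01,0,0.017,0,0,0],[1,0,0,0,0,0,0],[1,0,0,0,0,0,0]]}}

```text
clock: 12.15
tcp_pos: [0.5224, 0.1397, 0.0611]
eef_rot: [-0.008, 0.965, 0.043, 0.258]
contact_force: [2.4, 0.0, -0.1]
finger_gap: 0.024
```

Call:
{"method": "move_arm", "body": {"plan": [[1,-0.01,0,0.017,0,0,0],[1,0,0,0,0,0,0],[1,0,0,0,0,0,0]]}}

```text
clock: 12.4
tcp_pos: [0.5226, 0.1397, 0.0592]
eef_rot: [-0.008, 0.965, 0.043, 0.258]
contact_force: [2.4, 0.5, -0.7]
finger_gap: 0.0242
```

Call:
{"method": "move_arm", "body": {"plan": [[1,-0.01,0,0.017,0,0,0],[1,0,0,0,0,0,0],[1,0,0,0,0,0,0]]}}

```text
clock: 12.65
tcp_pos: [0.5225, 0.1396, 0.0572]
eef_rot: [-0.008, 0.965, 0.043, 0.258]
contact_force: [4.6, 1.2, -0.7]
finger_gap: 0.0239
```

```bash
python3 - <<'E'
from h import *
o,R=cell((-4,-.6,zc(30,0))); print(o['joint_positions'].round(3))
E
```

```text
t 12.65 tcp [0.5225 0.1396 0.0572] F [ 4.63  1.18 -0.71] gap 0.0239
xt [0.863 0.079 0.498] yt [ 0.088 -0.996  0.006] zt [ 0.497  0.038 -0.867]
cell mm [-2.7 -0.2 66.7] tilt 29.89 yaw err -0.12 roll 0.37 F scale [ 4.72  0.75 -0.71] M [ 0.18 -0.33  0.04]
shift units [-0.037  0.004  0.038]
[ 0.224  0.231  2.296 -0.645  0.122  2.326]
```

The spring is engaged: +4.7 N along the bay is about 2.7 mm of compression. Continuing down and slightly back.

Call:
{"method": "move_arm", "body": {"plan": [[1,-0.018,0,0.012,0,-0.2,0],[1,-0.019,0,0.013,0,-0.2,0],[1,0,0,0,0,0,0],[1,0,0,0,0,0,0]]}}

```text
clock: 12.98
tcp_pos: [0.5221, 0.1399, 0.0543]
eef_rot: [-0.008, 0.969, 0.043, 0.242]
contact_force: [4.8, 1.4, 2.3]
finger_gap: 0.0239
```

```bash
python3 - <<'E'
from h import *
o,R=cell((-6,-.6,zc(28,0))); print(zc(28,0),o['joint_positions'].round(3))
E
```

```text
t 12.98 tcp [0.5221 0.1399 0.0543] F [4.83 1.37 2.34] gap 0.0239
xt [0.879 0.08  0.471] yt [ 0.087 -0.996  0.005] zt [ 0.469  0.036 -0.882]
cell mm [-2.8  0.1 64. ] tilt 28.08 yaw err -0.18 roll 0.31 F scale [4.94 0.91 2.34] M [ 0.18 -0.6  -0.01]
shift units [-0.043  0.007  0.013]
60.7361444977075 [ 0.221  0.239  2.278 -0.453  0.154  2.134]
```

Call:
{"method": "move_arm", "body": {"plan": [[1,-0.014,0,-0.007,0,0,0],[1,-0.014,0,-0.007,0,0,0],[1,-0.014,0,-0.007,0,0,0],[1,0,0,0,0,0,0],[1,0,0,0,0,0,0]]}}

```text
clock: 13.4
tcp_pos: [0.5189, 0.1399, 0.0552]
eef_rot: [-0.008, 0.969, 0.044, 0.244]
contact_force: [8.7, 1.3, 1.5]
finger_gap: 0.0238
```

```bash
python3 - <<'E'
from h import *
o,R=cell((-6,-.6,zc(28,0)))
E
```

```text
t 13.4 tcp [0.5189 0.1399 0.0552] F [8.69 1.33 1.46] gap 0.0238
xt [0.877 0.08  0.473] yt [ 0.088 -0.996  0.005] zt [ 0.472  0.038 -0.881]
cell mm [-6.   0.4 64.8] tilt 28.26 yaw err -0.13 roll 0.28 F scale [8.78 0.51 1.46] M [ 0.08 -1.03  0.01]
shift units [-0.019  0.01   0.036]
```

The spring force is about 9 N (≈7 mm) with the nub raised to 28°. That fits a holder offset of roughly +0.7 mm, in line with the visual estimate. Next I'll work out the roll-down increments.

```bash
cat >> h.py <<'E'
def path(wp):
    """wp: list of (tilt,x,y,z) cell targets; prints rows from measured pose"""
    o,R=cell(); T=o['tcp_pos']; ax=RS.T@R[:,0]; th0=np.degrees(np.arcsin(ax[2]))
    for th,x,y,z in wp:
        Rn=R@Ro.from_rotvec([0,np.radians(th-th0),0]).as_matrix()
        Tn=S0+RS@(np.array([x,y,z])/1e3)-Rn@CT
        print((R.T@(Tn-T)*10).round(4),'ay',round((th-th0)/5,3)); R,T,th0=Rn,Tn,th
E
python3 - <<'E'
from h import *
path([(28,-6.6,.2,zc(28,2)),(24,-6.7,.2,zc(24,1.5)),(20,-6.5,.2,zc(20,1.5)),(16,-6.2,.2,zc(16,1.3)),(12,-5.8,.2,zc(12,1.2)),(8,-5.4,.2,zc(8,1.1)),(4,-5.1,.2,zc(4,1)),(0,-4.8,.2,zc(0,1))])
E
```

```text
t 13.4 tcp [0.5189 0.1399 0.0552] F [8.69 1.33 1.46] gap 0.0238
xt [0.877 0.08  0.473] yt [ 0.088 -0.996  0.005] zt [ 0.472  0.038 -0.881]
cell mm [-6.   0.4 64.8] tilt 28.26 yaw err -0.13 roll 0.28 F scale [8.78 0.51 1.46] M [ 0.08 -1.03  0.01]
[-0.0156  0.002   0.0159] ay -0.052
[-0.0192 -0.0001  0.0192] ay -0.8
[-0.0136 -0.0001  0.0177] ay -0.8
[-0.0126 -0.0001  0.0213] ay -0.8
[-0.0102 -0.0001  0.0219] ay -0.8
[-0.0089 -0.0001  0.0229] ay -0.8
[-0.0084 -0.0001  0.0236] ay -0.8
[-0.0068 -0.0001  0.0233] ay -0.8
```

Call:
{"method": "move_arm", "body": {"plan": [[1,-0.018,0.004,0.016,0,-0.05,0],[1,-0.019,0,0.018,0,-0.8,0],[1,0,0,0,0,0,0],[1,0,0,0,0,0,0]]}}

```text
clock: 13.73
tcp_pos: [0.5204, 0.1389, 0.0525]
eef_rot: [-0.006, 0.975, 0.043, 0.217]
contact_force: [7.6, 1.3, 8.2]
finger_gap: 0.0237
```

```bash
python3 - <<'E'
from h import *
path([(20,-6.5,0,zc(20,1.5)),(16,-6.2,0,zc(16,1.3)),(12,-5.8,0,zc(12,1.2)),(8,-5.4,0,zc(8,1.1)),(4,-5.1,0,zc(4,1)),(0,-4.8,0,zc(0,1))])
P=robot.camera_params('wrist');im,d=robot.camera('wrist'); cv2.imwrite('pics/w9.png',cv2.resize(im[180:360,220:420,::-1],None,fx=4,fy=3.3,interpolation=cv2.INTER_CUBIC))
E
```

```text
t 13.73 tcp [0.5204 0.1389 0.0525] F [7.55 1.28 8.16] gap 0.0237
xt [0.902 0.081 0.423] yt [ 0.086 -0.996  0.007] zt [ 0.422  0.031 -0.906]
cell mm [-4.  -0.7 62.6] tilt 25.05 yaw err -0.25 roll 0.37 F scale [7.64 0.57 8.16] M [ 0.03 -1.28  0.02]
[-0.0485 -0.0072  0.0241] ay -1.01
[-0.0126 -0.0002  0.0213] ay -0.8
[-0.0102 -0.0002  0.0219] ay -0.8
[-0.0089 -0.0002  0.0229] ay -0.8
[-0.0084 -0.0002  0.0236] ay -0.8
[-0.0068 -0.0002  0.0233] ay -0.8
```

View pics/w9.png

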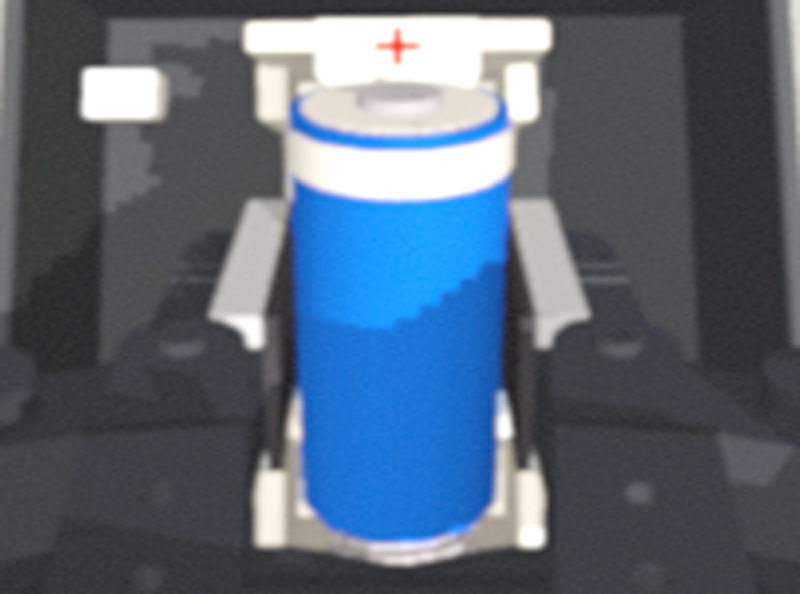

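Fz rose to 8 N while x slipped forward to -4: the fast wrist turn fell short and the shoulder touched the lip. Going up and back, then slower turns.

Call:
{"method": "move_arm", "body": {"plan": [[1,-0.01,0,-0.013,0,0,0],[1,-0.012,0,-0.013,0,0,0],[1,-0.009,0,-0.004,0,0,0],[1,0,0,0,0,0,0],[1,0,0,0,0,0,0]]}}

```text
clock: 14.2
tcp_pos: [0.5161, 0.1385, 0.0537]
eef_rot: [-0.006, 0.975, 0.043, 0.217]
contact_force: [11.1, 0.5, 1.5]
finger_gap: 0.0241
```

```bash
python3 - <<'E'
from h import *
o,R=cell((-7,-.5,zc(25,2))); print(o['joint_positions'].round(3),zc(25,2))
E
```

```text
t 14.2 tcp [0.5161 0.1385 0.0537] F [11.12  0.54  1.5 ] gap 0.0241
xt [0.902 0.082 0.424] yt [ 0.087 -0.996  0.007] zt [ 0.423  0.031 -0.906]
cell mm [-8.4 -0.7 63.7] tilt 25.07 yaw err -0.18 roll 0.39 F scale [11.12 -0.5   1.5 ] M [ 0.05 -1.48  0.03]
shift units [ 0.003 -0.002  0.026]
[ 0.217  0.235  2.259 -0.28   0.223  1.959] 61.51709473804918
```

Call:
{"method": "move_arm", "body": {"plan": [[1,-0.001,0,0.011,0,0,0],[1,-0.001,0,0.011,0,0,0],[1,0,0,0,0,0,0],[1,0,0,0,0,0,0]]}}

```text
clock: 14.53
tcp_pos: [0.5175, 0.1389, 0.0522]
eef_rot: [-0.006, 0.975, 0.043, 0.218]
contact_force: [10.1, 0.3, 4.9]
finger_gap: 0.0239
```

```bash
python3 - <<'E'
from h import *
path([(23,-7,-.5,zc(23,2)),(21,-6.8,-.5,zc(21,1.8)),(19,-6.6,-.5,zc(19,1.6)),(17,-6.4,-.5,zc(17,1.5))])
E
```

```text
t 14.53 tcp [0.5175 0.1389 0.0522] F [10.14  0.31  4.9 ] gap 0.0239
xt [0.902 0.081 0.425] yt [ 0.087 -0.996  0.006] zt [ 0.424  0.031 -0.905]
cell mm [-6.9 -0.5 62.2] tilt 25.15 yaw err -0.2 roll 0.36 F scale [10.12 -0.63  4.9 ] M [ 0.2  -1.5  -0.01]
[-0.012   0.0002  0.0139] ay -0.43
[-0.0065 -0.0001  0.0112] ay -0.4
[-0.0062 -0.0001  0.0115] ay -0.4
[-0.0056 -0.0001  0.0109] ay -0.4
```

Call:
{"method": "move_arm", "body": {"plan": [[1,-0.014,0,0.011,0,-0.43,0],[1,-0.007,0,0.01,0,-0.4,0],[1,0,0,0,0,0,0],[1,0,0,0,0,0,0]]}}

```text
clock: 14.87
tcp_pos: [0.5175, 0.1387, 0.0496]
eef_rot: [-0.005, 0.982, 0.043, 0.183]
contact_force: [9.8, 1.4, 6.1]
finger_gap: 0.024
```

```bash
python3 - <<'E'
from h import *
path([(19,-6.6,-.5,zc(19,1.6)),(17,-6.4,-.5,zc(17,1.5))])
E
```

```text
t 14.87 tcp [0.5175 0.1387 0.0496] F [9.78 1.42 6.12] gap 0.024
xt [0.929 0.083 0.36 ] yt [ 0.086 -0.996  0.007] zt [ 0.359  0.025 -0.933]
cell mm [-6.3 -0.6 60. ] tilt 21.09 yaw err -0.27 roll 0.38 F scale [9.87 0.51 6.12] M [ 0.3  -1.48  0.02]
[-0.0131 -0.0014  0.0138] ay -0.418
[-0.0056 -0.0001  0.0109] ay -0.4
```

Call:
{"method": "move_arm", "body": {"plan": [[1,-0.014,0,-0.005,0,0,0],[1,0,0,0,0,0,0],[1,0,0,0,0,0,0]]}}

```text
clock: 15.12
tcp_pos: [0.5162, 0.1386, 0.0498]
eef_rot: [-0.005, 0.982, 0.043, 0.184]
contact_force: [10.2, 0.5, 3.9]
finger_gap: 0.0237
```

```bash
python3 - <<'E'
from h import *
path([(19,-7.2,-.5,zc(19,1.8)),(17,-7,-.5,zc(17,1.7))])
P=robot.camera_params('wrist');im,d=robot.camera('wrist'); cv2.imwrite('pics/w10.png',cv2.resize(im[170:350,220:420,::-1],None,fx=4,fy=3.3,interpolation=cv2.INTER_CUBIC))
E
```

```text
t 15.12 tcp [0.5162 0.1386 0.0498] F [10.16  0.46  3.87] gap 0.0237
xt [0.929 0.083 0.361] yt [ 0.087 -0.996  0.007] zt [ 0.36   0.025 -0.933]
cell mm [-7.5 -0.6 60.3] tilt 21.16 yaw err -0.24 roll 0.38 F scale [10.16 -0.49  3.87] M [ 0.24 -1.63  0.05]
[-0.0073 -0.0011  0.0167] ay -0.433
[-0.0056 -0.0001  0.0109] ay -0.4
```

View pics/w10.png

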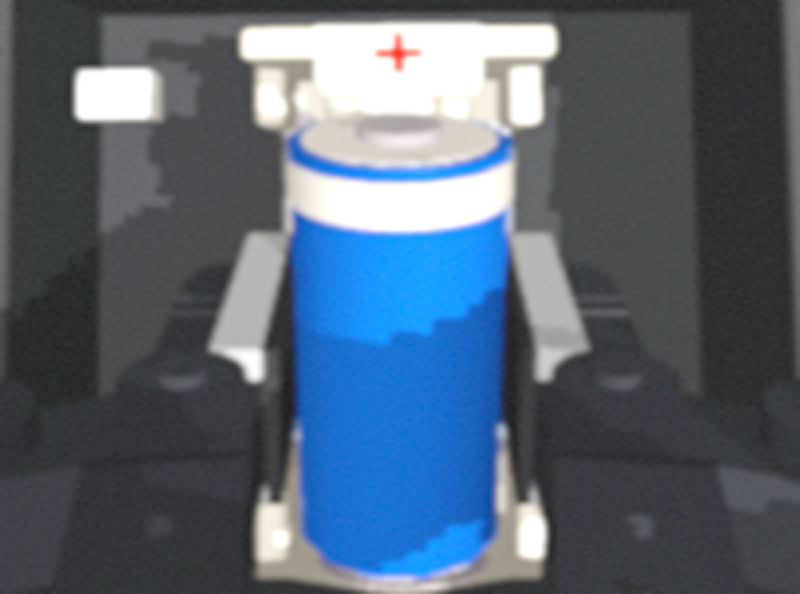

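Fz fell on backing off, so the shoulder had been brushing the lip. I'll hold this x, with the gap to the lip visible, and keep rolling.

Call:
{"method": "move_arm", "body": {"plan": [[1,-0.009,0,0.015,0,-0.43,0],[1,-0.008,0,0.01,0,-0.4,0],[1,0,0,0,0,0,0],[1,0,0,0,0,0,0]]}}

```text
clock: 15.5
tcp_pos: [0.5161, 0.1383, 0.0467]
eef_rot: [-0.003, 0.988, 0.043, 0.148]
contact_force: [10.7, 1.0, 4.6]
finger_gap: 0.0244
```

```bash
python3 - <<'E'
from h import *
path([(15,-7.2,-.5,zc(15,1.6)),(13,-7,-.5,zc(13,1.5)),(11,-6.8,-.5,zc(11,1.5))])
E
```

```text
t 15.5 tcp [0.5161 0.1383 0.0467] F [10.72  0.96  4.59] gap 0.0244
xt [0.952 0.084 0.293] yt [ 0.086 -0.996  0.007] zt [ 0.292  0.018 -0.956]
cell mm [-6.9 -0.9 57.5] tilt 17.03 yaw err -0.31 roll 0.4 F scale [10.76 -0.04  4.59] M [ 0.19 -1.66  0.04]
[-0.0096 -0.0038  0.0088] ay -0.407
[-0.005  -0.0001  0.0115] ay -0.4
[-0.0045 -0.0001  0.0108] ay -0.4
```

Call:
{"method": "move_arm", "body": {"plan": [[1,-0.011,-0.004,0.004,0,-0.41,0],[1,-0.006,0,0.011,0,-0.4,0],[1,0,0,0,0,0,0],[1,0,0,0,0,0,0]]}}

```text
clock: 15.83
tcp_pos: [0.515, 0.1384, 0.0444]
eef_rot: [-0.001, 0.993, 0.043, 0.113]
contact_force: [11.1, 0.7, 4.3]
finger_gap: 0.0233
```

```bash
python3 - <<'E'
from h import *
path([(11,-7,-.5,zc(11,1.6)),(9,-6.8,-.5,zc(9,1.5)),(7,-6.5,-.5,zc(7,1.5)),(5,-6.2,-.5,zc(5,1.5))])
P=robot.camera_params('wrist');im,d=robot.camera('wrist'); cv2.imwrite('pics/w11.png',cv2.resize(im[170:350,220:420,::-1],None,fx=4,fy=3.3,interpolation=cv2.INTER_CUBIC))
E
```

```text
t 15.83 tcp [0.515  0.1384 0.0444] F [11.09  0.7   4.25] gap 0.0233
xt [0.971 0.085 0.225] yt [ 0.086 -0.996  0.008] zt [ 0.225  0.012 -0.974]
cell mm [-7.2 -0.7 55.6] tilt 13.0 yaw err -0.33 roll 0.43 F scale [11.11 -0.34  4.25] M [ 0.11 -1.79  0.03]
[-0.0041 -0.0025  0.0107] ay -0.4
[-0.0043 -0.0001  0.012 ] ay -0.4
[-0.0028 -0.0001  0.0114] ay -0.4
[-0.0025 -0.0001  0.0115] ay -0.4
```

View pics/w11.png

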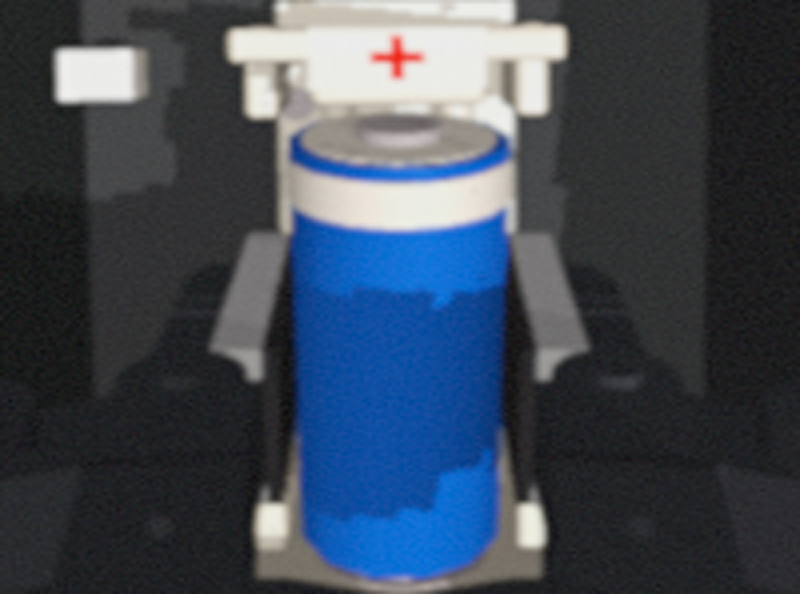

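The lip edge (crop row ~100) is clear of the shoulder (~118), so I continue the roll.

Call:
{"method": "move_arm", "body": {"plan": [[1,-0.005,0,0.01,0,-0.4,0],[1,-0.005,0,0.012,0,-0.4,0],[1,-0.004,0,0.011,0,-0.4,0],[1,0,0,0,0,0,0],[1,0,0,0,0,0,0]]}}

```text
clock: 16.3
tcp_pos: [0.514, 0.1382, 0.0402]
eef_rot: [0.001, 0.997, 0.043, 0.061]
contact_force: [11.8, 1.8, 3.3]
finger_gap: 0.0236
```

```bash
python3 - <<'E'
from h import *
path([(5,-6.5,-.5,zc(5,1.5)),(3,-6.2,-.5,zc(3,1.5)),(1,-6,-.5,zc(1,1.5)),(0,-6,-.5,zc(0,1.5))])
E
```

```text
t 16.3 tcp [0.514  0.1382 0.0402] F [11.84  1.78  3.28] gap 0.0236
xt [0.989 0.086 0.121] yt [ 0.086 -0.996  0.008] zt [ 0.122  0.003 -0.993]
cell mm [-7.  -0.8 51.7] tilt 6.97 yaw err -0.4 roll 0.44 F scale [11.96  0.66  3.28] M [ 0.25 -1.82  0.03]
[ 0.0007 -0.0032  0.0051] ay -0.395
[-0.0021 -0.0001  0.0117] ay -0.4
[-0.0027 -0.0001  0.0117] ay -0.4
[-0.0022 -0.      0.0059] ay -0.2
```

Call:
{"method": "move_arm", "body": {"plan": [[1,0.006,-0.003,0.006,0,-0.4,0],[1,-0.001,0,0.011,0,-0.4,0],[1,-0.002,0,0.011,0,-0.4,0],[1,-0.001,0,0.003,0,-0.2,0],[1,0,0,0,0,0,0],[1,0,0,0,0,0,0]]}}

```text
clock: 16.8
tcp_pos: [0.5133, 0.1381, 0.0358]
eef_rot: [0.004, 0.999, 0.043, -0.001]
contact_force: [10.8, 1.3, 0.8]
finger_gap: 0.0242
```

```bash
python3 - <<'E'
from h import *
path([(0,-5.5,-.5,zc(0,.5))])
P=robot.camera_params('wrist');im,d=robot.camera('wrist'); cv2.imwrite('pics/w12.png',cv2.resize(im[170:350,220:420,::-1],None,fx=4,fy=3.3,interpolation=cv2.INTER_CUBIC));np.savez('pics/w12.npz',d=d,im=im,**P)
im,d=robot.camera('side'); cv2.imwrite('pics/s12.png',cv2.resize(im[130:240,240:380,::-1],None,fx=5,fy=5,interpolation=cv2.INTER_CUBIC))
E
```

```text
t 16.8 tcp [0.5133 0.1381 0.0358] F [10.79  1.3   0.85] gap 0.0242
xt [ 0.996  0.085 -0.002] yt [ 0.086 -0.996  0.008] zt [-0.002 -0.008 -1.   ]
cell mm [-6.3 -0.8 47.6] tilt -0.13 yaw err -0.46 roll 0.48 F scale [10.87  0.29  0.85] M [ 0.22 -1.84  0.02]
[ 0.0085 -0.0034  0.0014] ay 0.026
```

View pics/w12.png

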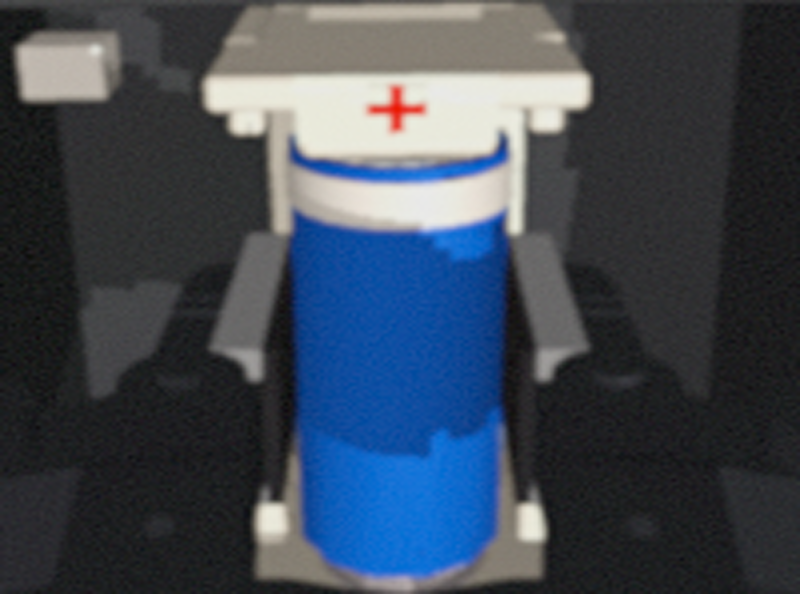

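View pics/s12.png

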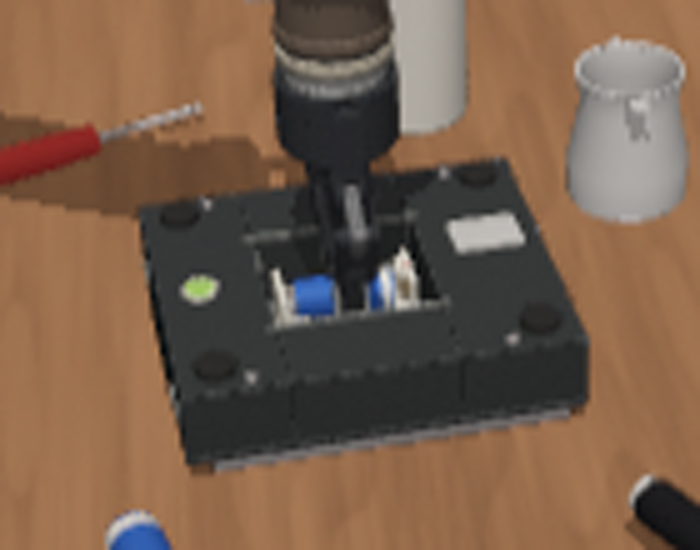

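The cell is level at z≈47.6 with the shoulder now below and just short of the lip. Seating it gently onto the rails.

Call:
{"method": "move_arm", "body": {"plan": [[1,0,0,0.01,0,0,0],[1,0,0,0,0,0,0],[1,0,0,0,0,0,0]]}}

```text
clock: 17.15
tcp_pos: [0.5133, 0.1381, 0.0352]
eef_rot: [0.004, 0.999, 0.043, -0.001]
contact_force: [11.9, 0.9, 0.5]
finger_gap: 0.0241
```

```bash
python3 - <<'E'
from h import *
path([(0,0,-.5,47)])
E
```

```text
t 17.15 tcp [0.5133 0.1381 0.0352] F [11.87  0.85  0.46] gap 0.0241
xt [ 0.996  0.086 -0.001] yt [ 0.086 -0.996  0.008] zt [-0.001 -0.008 -1.   ]
cell mm [-6.3 -0.8 47. ] tilt -0.08 yaw err -0.45 roll 0.48 F scale [11.9  -0.26  0.46] M [ 0.21 -1.82 -0.  ]
[ 0.0628 -0.0037 -0.0006] ay 0.016
```

Call:
{"method": "move_arm", "body": {"plan": [[1,0,0,0.01,0,0,0],[1,0,0,0,0,0,0],[1,0,0,0,0,0,0]]}}

```text
clock: 17.4
tcp_pos: [0.5134, 0.1382, 0.0348]
eef_rot: [0.004, 0.999, 0.043, -0.001]
contact_force: [10.1, 1.9, 6.4]
finger_gap: 0.024
```

Call:
{"method": "move_arm", "body": {"plan": [[1,0,0,0.006,0,0,0],[1,0,0,0,0,0,0],[1,0,0,0,0,0,0]]}}

```text
clock: 17.65
tcp_pos: [0.5134, 0.1382, 0.0348]
eef_rot: [0.004, 0.999, 0.043, -0.001]
contact_force: [8.7, 0.9, 8.6]
finger_gap: 0.0241
```

```bash
python3 - <<'E'
from h import *
path([(0,0,-.5,47)])
E
```

```text
t 17.65 tcp [0.5134 0.1382 0.0348] F [8.66 0.87 8.61] gap 0.0241
xt [ 0.996  0.086 -0.002] yt [ 0.086 -0.996  0.008] zt [-0.001 -0.009 -1.   ]
cell mm [-6.2 -0.8 46.6] tilt -0.1 yaw err -0.43 roll 0.48 F scale [8.7  0.05 8.61] M [ 0.09 -1.37  0.09]
[ 0.0619 -0.003  -0.004 ] ay 0.02
```

Firm rail contact at z≈46.6 (Fz 8.6 N). I'll relieve the down force a little and ease forward under the lip.

Call:
{"method": "move_arm", "body": {"plan": [[1,0.01,-0.003,-0.008,0,0,0],[1,0.01,0,0,0,0,0],[1,0.01,0,0,0,0,0],[1,0,0,0,0,0,0],[1,0,0,0,0,0,0]]}}

```text
clock: 18.07
tcp_pos: [0.5137, 0.1383, 0.0348]
eef_rot: [0.005, 0.999, 0.043, -0.004]
contact_force: [6.0, -0.5, 10.3]
finger_gap: 0.0242
```

```bash
python3 - <<'E'
from h import *
path([(0,0,-.5,47)])
E
```

```text
t 18.07 tcp [0.5137 0.1383 0.0348] F [ 6.03 -0.45 10.28] gap 0.0242
xt [ 0.996  0.086 -0.008] yt [ 0.086 -0.996  0.009] zt [-0.007 -0.01  -1.   ]
cell mm [-5.8 -0.7 46.6] tilt -0.43 yaw err -0.42 roll 0.52 F scale [ 5.96 -1.02 10.28] M [ 0.02 -0.83  0.11]
[ 0.0586 -0.0026 -0.0048] ay 0.087
```

Fx dropped but the cell barely moved, which is rail friction under too much down force. Unloading vertically.

Call:
{"method": "move_arm", "body": {"plan": [[1,0,0,-0.01,0,0,0],[1,0,0,0,0,0,0],[1,0,0,0,0,0,0]]}}

```text
clock: 18.32
tcp_pos: [0.5146, 0.1383, 0.0349]
eef_rot: [0.005, 0.999, 0.043, -0.002]
contact_force: [8.6, 0.6, 3.0]
finger_gap: 0.0238
```

```bash
python3 - <<'E'
from h import *
path([(0,0,-.5,47)])
E
```

```text
t 18.32 tcp [0.5146 0.1383 0.0349] F [8.63 0.63 3.01] gap 0.0238
xt [ 0.996  0.086 -0.005] yt [ 0.086 -0.996  0.009] zt [-0.004 -0.009 -1.   ]
cell mm [-4.9 -0.7 46.7] tilt -0.28 yaw err -0.43 roll 0.51 F scale [ 8.65 -0.18  3.01] M [ 0.09 -1.57  0.04]
[ 0.0494 -0.0026 -0.0029] ay 0.055
```

Call:
{"method": "move_arm", "body": {"plan": [[1,0.01,0,-0.002,0,0,0],[1,0.01,0,-0.002,0,0,0],[1,0,0,0,0,0,0],[1,0,0,0,0,0,0]]}}

```text
clock: 18.65
tcp_pos: [0.5153, 0.1384, 0.0349]
eef_rot: [0.005, 0.999, 0.043, -0.004]
contact_force: [6.9, 0.9, 3.2]
finger_gap: 0.0238
```

```bash
python3 - <<'E'
from h import *
path([(0,0,-.5,47)])
E
```

```text
t 18.65 tcp [0.5153 0.1384 0.0349] F [6.9  0.93 3.25] gap 0.0238
xt [ 0.996  0.086 -0.008] yt [ 0.086 -0.996  0.009] zt [-0.007 -0.01  -1.   ]
cell mm [-4.2 -0.7 46.7] tilt -0.46 yaw err -0.43 roll 0.51 F scale [6.95 0.28 3.25] M [ 0.14 -1.25  0.05]
[ 0.0433 -0.0025 -0.0035] ay 0.091
```

Call:
{"method": "move_arm", "body": {"plan": [[1,0.01,0,-0.002,0,0.03,0],[1,0.01,0,-0.002,0,0.03,0],[1,0.01,0,0,0,0,0],[1,0,0,0,0,0,0],[1,0,0,0,0,0,0]]}}

```text
clock: 19.07
tcp_pos: [0.5167, 0.1385, 0.0349]
eef_rot: [0.005, 0.999, 0.043, -0.003]
contact_force: [5.3, 0.7, 4.3]
finger_gap: 0.0238
```

```bash
python3 - <<'E'
from h import *
path([(0,0,-.5,47)])
P=robot.camera_params('wrist');im,d=robot.camera('wrist'); cv2.imwrite('pics/w13.png',cv2.resize(im[170:350,220:420,::-1],None,fx=4,fy=3.3,interpolation=cv2.INTER_CUBIC))
E
```

```text
t 19.07 tcp [0.5167 0.1385 0.0349] F [5.27 0.73 4.27] gap 0.0238
xt [ 0.996  0.086 -0.006] yt [ 0.086 -0.996  0.009] zt [-0.005 -0.01  -1.   ]
cell mm [-2.8 -0.7 46.7] tilt -0.34 yaw err -0.43 roll 0.52 F scale [5.32 0.23 4.27] M [ 0.06 -0.95  0.05]
[ 0.0284 -0.0026 -0.0036] ay 0.069
```

View pics/w13.png

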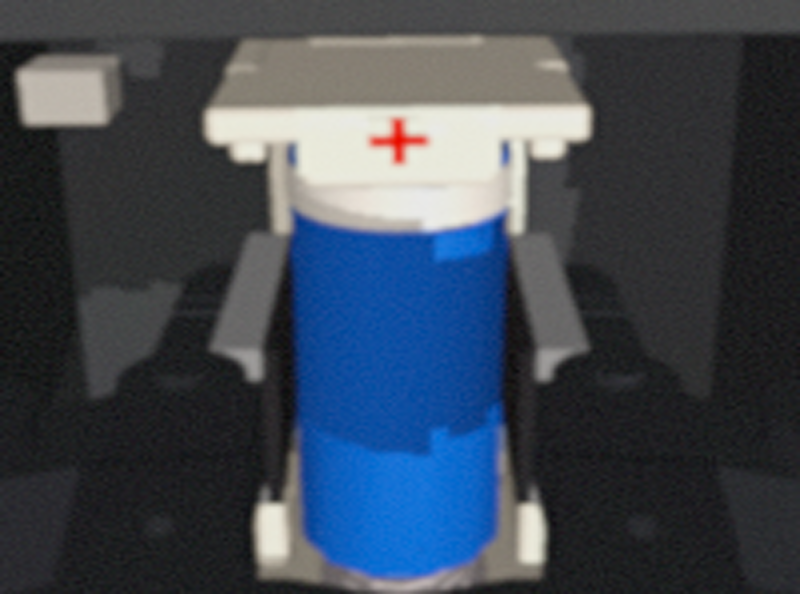

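The cell is passing under the lip, whose edge now sits over the white band. Continuing forward.

Call:
{"method": "move_arm", "body": {"plan": [[1,0.01,0,-0.003,0,0.03,0],[1,0.01,0,-0.003,0,0.03,0],[1,0.01,0,0,0,0,0],[1,0,0,0,0,0,0],[1,0,0,0,0,0,0]]}}

```text
clock: 19.53
tcp_pos: [0.5184, 0.1387, 0.0349]
eef_rot: [0.005, 0.999, 0.043, -0.002]
contact_force: [4.5, 0.9, 5.4]
finger_gap: 0.0242
```

```bash
python3 - <<'E'
from h import *
path([(0,0,-.5,47)])
E
```

```text
t 19.53 tcp [0.5184 0.1387 0.0349] F [4.53 0.92 5.42] gap 0.0242
xt [ 0.996  0.086 -0.004] yt [ 0.086 -0.996  0.009] zt [-0.003 -0.009 -1.   ]
cell mm [-1.1 -0.7 46.7] tilt -0.2 yaw err -0.44 roll 0.53 F scale [4.6  0.49 5.42] M [ 0.17 -0.86  0.07]
[ 0.0116 -0.0025 -0.0032] ay 0.04
```

Call:
{"method": "move_arm", "body": {"plan": [[1,0.008,0,-0.005,0,0.03,0],[1,0.008,0,-0.003,0,0,0],[1,0,0,0,0,0,0],[1,0,0,0,0,0,0]]}}

```text
clock: 19.87
tcp_pos: [0.519, 0.1387, 0.0349]
eef_rot: [0.005, 0.999, 0.043, -0.001]
contact_force: [4.8, 1.4, 2.1]
finger_gap: 0.0244
```

Call:
{"method": "move_arm", "body": {"plan": [[1,0.01,0,-0.001,0,0,0],[1,0.005,0,0,0,0,0],[1,0,0,0,0,0,0],[1,0,0,0,0,0,0]]}}

```text
clock: 20.2
tcp_pos: [0.5193, 0.1387, 0.0349]
eef_rot: [0.005, 0.999, 0.043, -0.003]
contact_force: [3.6, 1.1, 3.8]
finger_gap: 0.0243
```

```bash
python3 - <<'E'
from h import *
path([(0,0,-.5,47)])
E
```

```text
t 20.2 tcp [0.5193 0.1387 0.0349] F [3.64 1.07 3.84] gap 0.0243
xt [ 0.996  0.086 -0.006] yt [ 0.086 -0.996  0.009] zt [-0.005 -0.01  -1.   ]
cell mm [-0.2 -0.8 46.7] tilt -0.32 yaw err -0.45 roll 0.54 F scale [3.72 0.72 3.84] M [ 0.22 -0.46  0.01]
[ 0.0023 -0.0027 -0.0032] ay 0.063
```

Call:
{"method": "move_arm", "body": {"plan": [[1,0.01,0,-0.004,0,0.03,0],[1,0.008,0,-0.002,0,0.02,0],[1,0,0,0,0,0,0],[1,0,0,0,0,0,0]]}}

```text
clock: 20.53
tcp_pos: [0.5201, 0.1388, 0.0349]
eef_rot: [0.005, 0.999, 0.043, -0.001]
contact_force: [0.2, 2.3, 2.5]
finger_gap: 0.0238
```

```bash
python3 - <<'E'
from h import *
path([(0,0,-.5,47)])
P=robot.camera_params('wrist');im,d=robot.camera('wrist'); cv2.imwrite('pics/w14.png',cv2.resize(im[170:350,220:420,::-1],None,fx=4,fy=3.3,interpolation=cv2.INTER_CUBIC))
E
```

```text
t 20.53 tcp [0.5201 0.1388 0.0349] F [0.17 2.3  2.5 ] gap 0.0238
xt [ 0.996  0.086 -0.003] yt [ 0.086 -0.996  0.01 ] zt [-0.002 -0.01  -1.   ]
cell mm [ 0.6 -0.8 46.7] tilt -0.19 yaw err -0.45 roll 0.55 F scale [0.38 2.27 2.5 ] M [ 0.41 -0.21  0.01]
[-0.0053 -0.003  -0.0028] ay 0.038
```

View pics/w14.png

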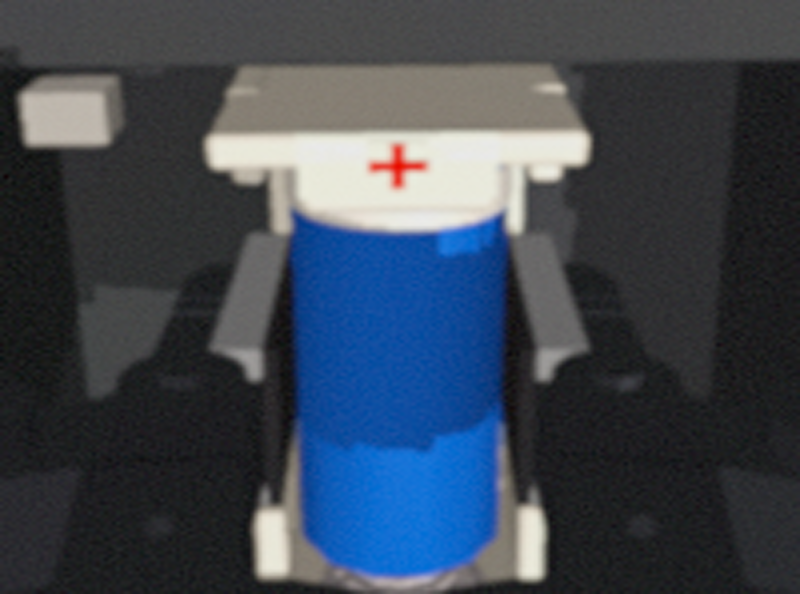

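Fx fell to zero at x≈0.6 mm, matching the predicted seat (+0.7), so the nub is on its plate. Releasing to a half-open jaw and lifting straight up.

Call:
{"method": "move_arm", "body": {"plan": [[0.1,0,0,0,0,0,0],[0.1,0,0,0,0,0,0],[0,0,0,0,0,0,0],[0,0,0,0,0,0,0],[0,0,0,0,0,0,0],[0,0,0,0,0,0,0]]}}

```text
clock: 21.08
tcp_pos: [0.5208, 0.1385, 0.0351]
eef_rot: [0.005, 0.999, 0.043, -0.001]
contact_force: [0.2, 0.6, 0.1]
finger_gap: 0.0431
```

```bash
python3 - <<'E'
from h import *
st()
P=robot.camera_params('wrist');im,d=robot.camera('wrist'); cv2.imwrite('pics/w15.png',cv2.resize(im[130:370,220:420,::-1],None,fx=3,fy=2.5,interpolation=cv2.INTER_CUBIC))
E
```

```text
t 21.08 tcp [0.5208 0.1385 0.0351] F [0.18 0.6  0.09] gap 0.0431
xt [ 0.996  0.086 -0.002] yt [ 0.086 -0.996  0.01 ] zt [-0.001 -0.01  -1.   ]
```

View pics/w15.png

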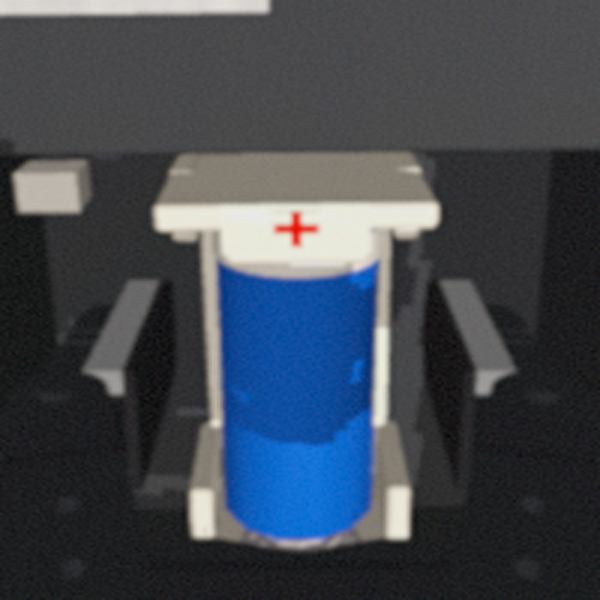

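The jaws are clear and the cell lies still under the lip. Lifting away.

Call:
{"method": "move_arm", "body": {"plan": [[0,0,0,-0.05,0,0,0],[0,0,0,-0.1,0,0,0],[0,0,0,-0.2,0,0,0],[0,0,0,-0.3,0,0,0],[0,0,0,-0.35,0,0,0],[0,0,0,-0.35,0,0,0],[0,-0.2,0,-0.35,0,0,0],[0,-0.2,0,-0.2,0,0,0],[0,-0.1,0,0,0,0,0],[0,0,0,0,0,0,0]]}}

```text
clock: 21.97
tcp_pos: [0.4706, 0.1364, 0.2275]
eef_rot: [0.005, 0.999, 0.043, 0.001]
contact_force: [-0.1, -0.4, -1.2]
finger_gap: 0.0426
```

```bash
python3 - <<'E'
from h import *
st()
P=robot.camera_params('wrist');im,d=robot.camera('wrist'); im=im[:,:,::-1].copy(); cv2.imwrite('pics/w16.png',im)
hsv=cv2.cvtColor(im,cv2.COLOR_BGR2HSV);H,S,V=hsv[...,0],hsv[...,1],hsv[...,2]
m=((H>100)&(H<130)&(S>120)).astype(np.uint8)
n,l,s,c=cv2.connectedComponentsWithStats(m)
for i in range(1,n):
    if s[i,4]>150:
        p=pts(d,P,l==i); q=(p-S0)@RS
        print(s[i],'scale mm x',(np.percentile(q[:,0],[1,99])*1e3).round(1),'y',(np.percentile(q[:,1],[1,99])*1e3).round(1),'z top',(np.percentile(q[:,2],[90,98])*1e3).round(1))
        t=q[q[:,2]>np.percentile(q[:,2],70)]; 
        for lo in (-30,-18,-6,6,16):
            k=q[(q[:,0]*1e3>lo)&(q[:,0]*1e3<lo+10)]
            if len(k)>20: print(lo,'ymid',((np.percentile(k[:,1],1)+np.percentile(k[:,1],99))*500).round(1),'ztop',(np.percentile(k[:,2],95)*1e3).round(1))
im2,d=robot.camera('side'); cv2.imwrite('pics/s16.png',cv2.resize(im2[130:330,240:440,::-1],None,fx=3,fy=3,interpolation=cv2.INTER_CUBIC))
E
```

```text
t 21.97 tcp [0.4706 0.1364 0.2275] F [-0.13 -0.36 -1.21] gap 0.0426
xt [0.996 0.086 0.002] yt [ 0.086 -0.996  0.009] zt [ 0.003 -0.009 -1.   ]
[ 309  113   22   54 1153] scale mm x [-30.9  20.6] y [-10.8  11.1] z top [60.2 60.9]
-30 ymid 0.2 ztop 60.6
-18 ymid 0.2 ztop 60.4
-6 ymid 0.1 ztop 60.6
6 ymid -0.0 ztop 60.5
16 ymid -0.1 ztop 60.5
[ 455  237   63   33 1383] scale mm x [-167.4 -133.3] y [-242.6 -175. ] z top [33.1 33.8]
[ 554  245   68   36 1452] scale mm x [-183.6 -146.8] y [-375.1 -308.1] z top [32.8 33.7]
```

View pics/w16.png

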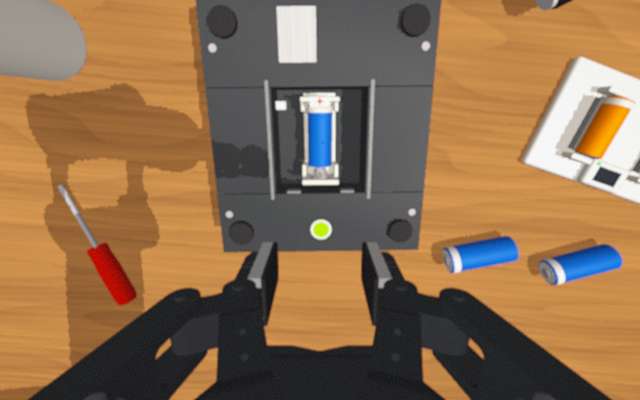

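View pics/s16.png

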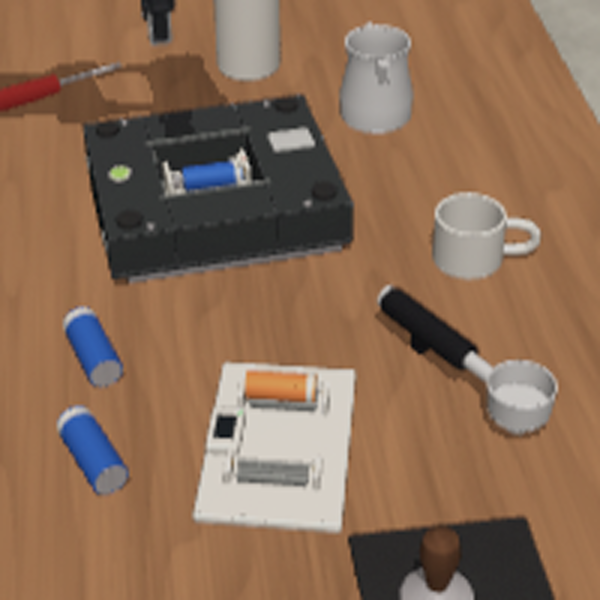

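The cell lies level and centred under the lip: top at 60.5 mm along its whole length, y offset ≤0.2 mm. The robot is clear, so I'm handing in.

```bash
python3 -c "
from workcell import robot
print(robot.hand_in())"
```

```text
the job is handed in; nothing more can be done
None
```

The blue cell is loaded in the scale's bay and held under the retaining lip. I handed the job in at about 22 s, with the gripper clear. No verdict was reported.

**How it went:** I gripped the cell in the charger, tilted its nub end up and lowered the flat end onto the spring. The spring pushed back with about 9 N at 28° of tilt, roughly 7 mm of compression. I rolled the cell down at 10–12 N, set it on the rails, then eased it forward until the force along the bay fell to zero. That was 0.6 mm past the nominal seat, which fits a holder offset of about +0.7 mm.

**Last checks:**
- **Height and level:** the cell's top measures 60.5 mm all along, so its axis is about 47.5 mm high, within the 1.5 mm tolerance.
- **Centring:** it lies within 0.2 mm of the bay's middle line, and its yaw looks small.
- **Position under the lip:** the lip covers the shoulder.
- **Other things:** the orange cell, both loose blue cells and the other things in the last two pictures look unmoved. I did not measure them.

**What went wrong or was not measured:**
- **First approach:** the cell was too far forward and its underside rested on the lip, at up to about 20 N wrist force.
- **Near the wrist's limits:** an attempt at 40° of tilt ran into the joint limits, and the arm drifted about 17 mm sideways while clear above the bay.
- **Lip contact in the roll:** the shoulder touched the lip at about 25° and brushed it again at 21°. I backed off both times.
- **Spring:** I did not read its final compression directly. I infer about 3 mm from the seated position.

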